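# Hang the drawer's pots on the prep rail

## Robot

A 6-joint arm with a two-finger parallel gripper is mounted at the origin on the work surface. World frame = base frame: x ahead of the robot, y to its left, z up, the work surface at z = 0. Lengths are in m, angles in rad, forces in N, time in s.
With the tool pointing down it reaches from about 0.425 to 0.95 m from the base axis. Payload 3.5 kg.
Tool frame: the origin (TCP) lies midway between the tips of the shut fingers; the grasp point (between the pads) lies 19 mm behind it; z points along the fingers, y is the line along which they close (so a half turn about z gives the same grasp; the last joint's range is limited). The gripper opens to 85 mm and grips with 20 to 120 N. Pads are 22 mm wide; open, the fingers measure 114 mm over their backs; the gripper's body (76 mm by 85 mm) begins 54 mm behind the grasp point. The pads swing forward as they close: fully open they stand 13 mm farther back than shut.
Start: joints at [1.121, 0.286, 1.577, -0, 1.279, -0.15], TCP at [0.199, 0.645, 0.231] pointing down, gripper open.
Joint ranges: [-2.77, 2.77], [-0.9, 2.22], [0.21, 2.48], [-1.53, 4.67], [0.24, 2.81], [-2.84, 2.84]. Speed limits (rad/s): [2.79, 2.79, 3.14, 3.14, 3.14, 3.14].

## Interface

Orientations are given as a unit quaternion [x, y, z, w].
In Python, from plant import ctrl gives the robot as it stands.
- The arm moves only by the tool move_arm, never from a script. Its argument "plan" is a list of rows, each an object of numbers: "x", "y", "z": the shift along the tool's x, y, z in m; "yaw": the turn about the tool's z in rad; "fingers": the closure, from 0 (fully open) to 1 (shut). In form: [{"x": .., "y": .., "z": .., "yaw": .., "fingers": ..}, ...]. A call has 1 to 5 rows; each row is the pose to reach, as a shift and turn from the pose commanded when the call began, along the tool's axes at that moment; what a row does not reach only later rows make up. A row lasts 1/10 s, in which the tool goes at most 50 mm and 8.59 degrees, less where a joint would pass 70% of its speed; a pose out of reach is approached as far as the arm can. A call with a gripper value outside its range is refused whole. The fingers move at their own pace and stop on an object; "force" is the grip in N (left out, the last holds). Time passes only in rows, so rows that repeat a pose let the fingers close. It gives the time, the measured TCP pose, the force, the opening and the grip force at its end, in the units of the state.
- ctrl.get_state(): the state, without advancing time (a new reading comes with each control period).
- ctrl.read_camera(name): name is "scene" or "top"; returns the picture (420x560x3 uint8, red, green, blue); there is no depth.
- ctrl.camera_model(name): a dict with "intrinsics" (3x3 intrinsics, pixels), "distortion" ([k1, k2, p1, p2, k3] as OpenCV has them; the pictures are not rectified), "cam_to_world" (4x4, takes a point from camera to world coordinates). Camera axes: x right, y up, looking along -z (the intrinsics and any distortion apply to the point x, -y, -z); pixel columns grow to the right and rows downward; lengths in m; the calibration is good to about 2 mm. A picture is of the moment at which its call begins. camera_model takes no time and is no camera call.
- ctrl.sign_off(): hands the job in; it is judged then, once.
The state is a dict: "time": time; "qpos": joint angles; "dq": joint speeds; "joint_efforts": joint torques, N m; "eef_pos": TCP position; "tcp_rot": TCP orientation; "contact_force": force on the tool from outside, world axes, zero at the start; "wrist_torque": the same for the moment, N m; "opening": opening from 0.0 (shut) to 1.0 (fully open); "finger_force": force on a finger pad.
Only numpy, scipy, OpenCV 4.12 (cv2) and the standard library are available. Lean on these libraries where they do the work, as an engineer would, in place of code of your own. Each camera call takes 0.05 s, during which the arm holds its last target. There are 200 camera calls.

## Task

Open the drawer of the counter-top unit and hang every steel pot from it on the rail: hook each one on at the open stretch to the right of the black ring (as seen from the robot), then slide it left along the rail until the whole pot is past the ring, without lifting it off again there. When all pots hang past the ring, push the drawer fully shut; leave the jar, mug and oil bottle alone.

Things in the scene. Friction and masses are not known exactly. Their poses are not given: they have to be found in the camera images.
- drawer (a joint): The drawer of a low white counter-top unit, in m: 0 fully shut, 0.16 fully out towards the robot (unit's -x). Front 284 mm wide, top edge 163 mm above the worktop. Its front compartment, straight behind the 16 mm thick front (120 mm front to back, 260 mm wide, walls 55 mm high, floor 20 mm above the worktop), holds the pots.
- cab: The drawer unit's fixed casing, 312 mm wide, 250 mm deep, 177 mm high, wooden top. Origin on the worktop, 105 mm in front of the middle of the shut drawer's front face; own x points into the unit (direction of shutting), y to the left, z up.
- handle (a point): Middle of the drawer's steel bar handle: a level bar about 10 mm thick, 110 mm long along the unit's y, 152 mm above the worktop, 45 mm out from the drawer front. Moves with the drawer.
- rail: Fixed rail stand: a level steel rail 12 mm thick, axis 200 mm above the worktop, 400 mm long along the stand's own y, between two dark posts (12 mm thick along the rail, tops 12 mm above the axis, feet 130 x 40 mm). Origin on the worktop under the middle of the rail; own x points away from the robot, y along the rail to the robot's left.
- ring (a point): The mark: a flat black rubber ring, 18 mm across and 10 mm wide, round the rail; hooks pass freely over it. This point lies on the rail's axis, 30 mm to the stand's -y of the rail's middle; axes as the stand's. Storing side: +y of it (224 mm to the left post). Open side for hooking on: -y of it (164 mm to the right post).
- pot1: Steel hanging pot (may be absent), 0.2 to 0.3 kg: open box 60 (x) x 46 (y) x 46 (z) mm; a 22 mm wide strap rises along its -x wall to 108 mm and bends over to +x as a hook. On top, over the middle, a black grip tab 30 (x) x 12 (y) mm, from 108 to 141 mm high. Origin at the centre of the underside; z up.
- seat1 (a point): Where the rail's axis lies when pot1 hangs: 94 mm above its origin, over its middle. The hook is a V that centres the rail; its lip at x = 12 to 17 mm reaches down to 78 mm, an inner stop at x = -12 to -17 mm to 88 mm. The rail enters from the pot's +x side between rim (46 mm) and lip bottom (78 mm); then the pot is lowered. Heights from the origin.
- pot2: Steel hanging pot (may be absent), 0.2 to 0.3 kg: open box 60 (x) x 46 (y) x 46 (z) mm; a 22 mm wide strap rises along its -x wall to 108 mm and bends over to +x as a hook. On top, over the middle, a black grip tab 30 (x) x 12 (y) mm, from 108 to 141 mm high. Origin at the centre of the underside; z up.
- seat2 (a point): Where the rail's axis lies when pot2 hangs: 94 mm above its origin, over its middle. The hook is a V that centres the rail; its lip at x = 12 to 17 mm reaches down to 78 mm, an inner stop at x = -12 to -17 mm to 88 mm. The rail enters from the pot's +x side between rim (46 mm) and lip bottom (78 mm); then the pot is lowered. Heights from the origin.
- pot3: Steel hanging pot (may be absent), 0.2 to 0.3 kg: open box 60 (x) x 46 (y) x 46 (z) mm; a 22 mm wide strap rises along its -x wall to 108 mm and bends over to +x as a hook. On top, over the middle, a black grip tab 30 (x) x 12 (y) mm, from 108 to 141 mm high. Origin at the centre of the underside; z up.
- seat3 (a point): Where the rail's axis lies when pot3 hangs: 94 mm above its origin, over its middle. The hook is a V that centres the rail; its lip at x = 12 to 17 mm reaches down to 78 mm, an inner stop at x = -12 to -17 mm to 88 mm. The rail enters from the pot's +x side between rim (46 mm) and lip bottom (78 mm); then the pot is lowered. Heights from the origin.
- pot4: Steel hanging pot (may be absent), 0.2 to 0.3 kg: open box 60 (x) x 46 (y) x 46 (z) mm; a 22 mm wide strap rises along its -x wall to 108 mm and bends over to +x as a hook. On top, over the middle, a black grip tab 30 (x) x 12 (y) mm, from 108 to 141 mm high. Origin at the centre of the underside; z up.
- seat4 (a point): Where the rail's axis lies when pot4 hangs: 94 mm above its origin, over its middle. The hook is a V that centres the rail; its lip at x = 12 to 17 mm reaches down to 78 mm, an inner stop at x = -12 to -17 mm to 88 mm. The rail enters from the pot's +x side between rim (46 mm) and lip bottom (78 mm); then the pot is lowered. Heights from the origin.
- jar: Amber jar 64 mm across, 65 mm high, standing on the drawer unit's top; bystander. Origin at the underside.
- mug: Black mug 76 mm across, 85 mm high, on the worktop behind the rail; bystander. Origin at the underside.
- oil: Clear oil bottle with a black cap, 66 mm across, 170 mm high, on the worktop behind the rail; bystander. Origin at the underside.

How it is judged:
By the outcome, as a careful person would: the job done as asked, in the order asked, and still so for the second after the job is handed in, with the robot touching nothing.
Of pot1, pot2, pot3, pot4 only 3 to 4 are there at a start; the rules pass over those that are not, and their reading is None.
At some moment in a run one of pot1, pot2, pot3, pot4 may be knocked a few centimetres aside while the robot is not near it.
It also fails if it takes over 210 s, if anything falls off the work surface, if the arm or the gripper's body presses on something with over 40 N, if the wrist force passes 120 N, or if a joint passes its speed limit or range.

## Working session

There is one attempt and no reset: what is moved stays moved. The work goes in short steps, Python scripts to look and compute and a tool call to move; the robot and the scene stay as the last step left them, time stands still between calls to the robot, and variables do not carry over. Pictures are saved under pics/ and viewed, at most 14 in all, crops included, and the job is handed in when it is done.

Besides the shell and the picture viewer there is one more tool, called by a JSON object that holds its "api" and its "payload". move_arm: Moves the arm, as the interface text tells. Its arguments: {"type":"object","properties":{"plan":{"type":"array"},"force":{"type":"number"}},"required":["plan"]}

```bash
ls; mkdir -p pics
cat > h.py <<'E'
import numpy as np, cv2
from plant import ctrl
from scipy.spatial.transform import Rotation as R
def snap(n,f=None):
    im=ctrl.read_camera(n)
    if f: cv2.imwrite('pics/'+f,im[:,:,::-1])
    return im
def ray(n,px):
    m=ctrl.camera_model(n);T=np.array(m['cam_to_world']);K=np.array(m['intrinsics']);d=np.array(m['distortion'])
    p=cv2.undistortPoints(np.array(px,float).reshape(-1,1,2),K,d).reshape(-1,2)
    v=np.c_[p[:,0],-p[:,1],-np.ones(len(p))]@T[:3,:3].T
    return T[:3,3],v
def onz(n,px,z):
    o,v=ray(n,px);return o+v*((z-o[2])/v[:,2])[:,None]
def proj(n,P):
    m=ctrl.camera_model(n);T=np.array(m['cam_to_world']);K=np.array(m['intrinsics']);d=np.array(m['distortion'])
    c=(np.atleast_2d(P)-T[:3,3])@T[:3,:3]; c=c*[1,-1,-1]
    return cv2.projectPoints(c,np.zeros(3),np.zeros(3),K,d)[0].reshape(-1,2)
def tool(dw):  # world shift -> tool shift
    s=ctrl.get_state();return R.from_quat(s['tcp_rot']).inv().apply(dw)
def st():
    s=ctrl.get_state();r=R.from_quat(s['tcp_rot']).as_matrix()
    print('t',round(s['time'],2),'p',np.round(s['eef_pos'],4),'x',np.round(r[:,0],3),'y',np.round(r[:,1],3),'z',np.round(r[:,2],3),'F',np.round(s['contact_force'],1),'op',round(s['opening'],3),'ff',s['finger_force'],'q',np.round(s['qpos'],2))
E
python3 - <<'E'
from h import *
snap('scene','s0.png');snap('top','t0.png');st()
for n in('scene','top'):print(ctrl.camera_model(n))
E
```

```text
pics
t 0.1 p [0.1991 0.6443 0.2301] x [-0.955  0.295  0.   ] y [ 0.295  0.955 -0.002] z [-0.001 -0.002 -1.   ] F [ 0.4  0.6 -0.1] op 1.0 ff 0.0 q [ 1.12  0.29  1.58 -0.    1.28 -0.15]
{'intrinsics': array([[502.58136163,   0.        , 276.29700624],
       [  0.        , 502.58136163, 213.1982544 ],
       [  0.        ,   0.        ,   1.        ]]), 'distortion': array([-0.16772532,  0.        ,  0.        ,  0.        ,  0.        ]), 'cam_to_world': array([[ 0.79652744,  0.5480057 , -0.25540905,  0.31583376],
       [-0.6046007 ,  0.72096891, -0.33861751, -0.37313626],
       [-0.00142235,  0.42413863,  0.90559616,  1.19084886],
       [ 0.        ,  0.        ,  0.        ,  1.        ]])}
{'intrinsics': array([[527.10068864,   0.        , 276.85239489],
       [  0.        , 527.10068864, 207.53684868],
       [  0.        ,   0.        ,   1.        ]]), 'distortion': array([-0.1361286,  0.       ,  0.       ,  0.       ,  0.       ]), 'cam_to_world': array([[ 0.01392263,  0.99596431, -0.08866373,  0.51116513],
       [-0.99945389,  0.01651916,  0.02861897,  0.01678249],
       [ 0.02996812,  0.08821686,  0.99565039,  1.18616619],
       [ 0.        ,  0.        ,  0.        ,  1.        ]])}
```

View pics/s0.png

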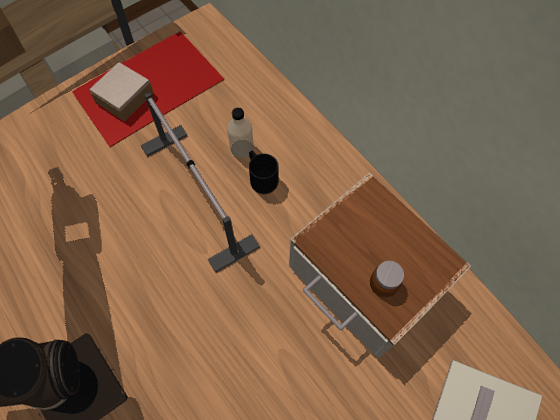

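View pics/t0.png

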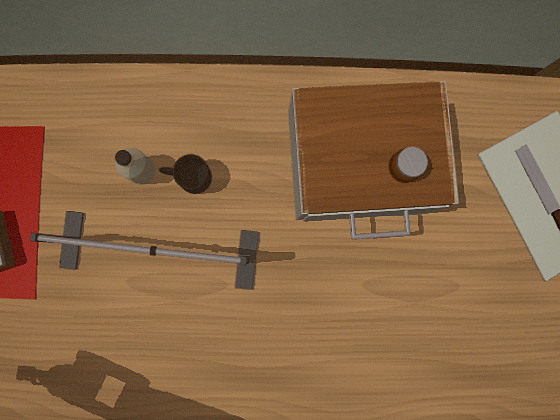

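The scene view shows the rail running from (150,97) to (228,220) with its ring at (191,163), and the handle bar from about (306,291) to (343,327). In the top view the rail runs from (36,237) to (245,260), with its ring at (153,251). The handle bar there runs from (353,238) to (408,236), and the unit's top spans (293,88), (443,83), (457,205) and (298,217).

Run:
```python
from h import *
s=cv2.imread('pics/s0.png');t=cv2.imread('pics/t0.png')
a=cv2.resize(t[195:265,280:480],None,fx=4,fy=4,interpolation=2);b=cv2.resize(s[270:345,290:390],None,fx=4,fy=4,interpolation=2)
c=cv2.resize(t[225:280,20:270],None,fx=3.2,fy=3.2,interpolation=2)
W=800;pad=lambda i:cv2.copyMakeBorder(i[:, :W],0,0,0,W-min(W,i.shape[1]),0)
v=np.vstack([pad(a),pad(c)]);cv2.imwrite('pics/z0.png',v)
print('rail ends', onz('top',[[36,237],[245,260]],.212),'ring',onz('top',[[153,251]],.2))
print('handle',onz('top',[[353,238],[408,236]],.152),onz('scene',[[306,291],[343,327]],.152))
print('ring s',onz('scene',[[191,163]],.2))
print('cab',onz('top',[[293,88],[443,83],[457,205],[298,217]],.177))
```

```text
rail ends [[0.53484184 0.4406574  0.212     ]
 [0.50003868 0.04606022 0.212     ]] ring [[0.51363359 0.21876476 0.2       ]]
handle [[ 0.54534209 -0.16426897  0.152     ]
 [ 0.55062865 -0.27531061  0.152     ]] [[ 0.54834977 -0.16936648  0.152     ]
 [ 0.5611211  -0.27763188  0.152     ]]
ring s [[0.51616727 0.21766712 0.2       ]]
cab [[ 0.83900854 -0.04088063  0.177     ]
 [ 0.86033944 -0.34599278  0.177     ]
 [ 0.61197376 -0.36834615  0.177     ]
 [ 0.58344282 -0.05315259  0.177     ]]
```

View pics/z0.png

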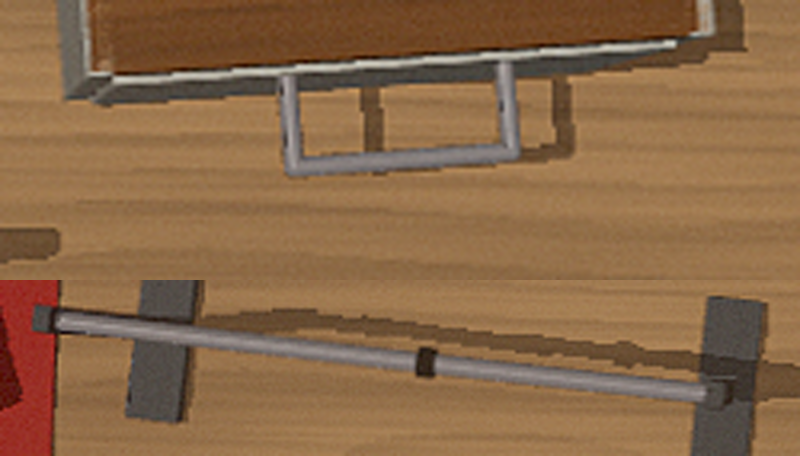

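The crops place the handle ends at top (353.5,237.5) and (408,233.8). The rail post tops are at (33.8,236.9) and (245.6,260.3), and the ring is at (153.1,250.9).

```bash
cat >> h.py <<'E'
def goto(*targets):
    """print tool shift and yaw for world (x,y,z,yangle or None)"""
    s=ctrl.get_state();r=R.from_quat(s['tcp_rot']);m=r.as_matrix();ya=np.arctan2(m[1,1],m[0,1])
    for t in targets:
        d=r.inv().apply(np.array(t[:3])-s['eef_pos']);y=0 if t[3] is None else -(t[3]-ya)
        print('shift',np.round(d,4),'yaw',round(float(y),3))
E
python3 - <<'E'
from h import *
p=onz('top',[[33.8,236.9],[245.6,260.3]],.212);d=p[0]-p[1];print(p,np.linalg.norm(d),'rail yaw',np.arctan2(-d[0],d[1]),'ring',onz('top',[[153.1,250.9]],.2))
h=onz('top',[[353.5,237.5],[408,233.8]],.152);d=h[0]-h[1];print(h,h.mean(0),np.linalg.norm(d),'cab yaw',np.arctan2(-d[0],d[1]))
st()
goto((.45,.40,.34,.9),(.55,-.05,.34,.3),(.551,-.22,.25,.08))
E
```

```text
[[0.53493117 0.44501693 0.212     ]
 [0.49950475 0.04494704 0.212     ]] 0.4016353380252605 rail yaw -0.08832022579964713 ring [[0.51382377 0.21858175 0.2       ]]
[[ 0.54634231 -0.16526396  0.152     ]
 [ 0.55501685 -0.27533121  0.152     ]] [ 0.55067958 -0.22029759  0.152     ] 0.11040854992969436 cab yaw 0.07864871870440245
t 0.1 p [0.1991 0.6443 0.2301] x [-0.955  0.295  0.   ] y [ 0.295  0.955 -0.002] z [-0.001 -0.002 -1.   ] F [ 0.4  0.6 -0.1] op 1.0 ff 0.0 q [ 1.12  0.29  1.58 -0.    1.28 -0.15]
shift [-0.3119 -0.1596 -0.1097] yaw 0.371
shift [-0.5403 -0.56   -0.1089] yaw 0.971
shift [-0.5915 -0.7219 -0.0186] yaw 1.191
```

{"api": "move_arm", "payload": {"plan": [{"x":0,"y":0,"z":-0.05,"yaw":0,"fingers":0},{"x":-0.03,"y":-0.015,"z":-0.085,"yaw":0.1,"fingers":0.3},{"x":-0.07,"y":-0.03,"z":-0.11,"yaw":0.2,"fingers":0.6},{"x":-0.11,"y":-0.05,"z":-0.11,"yaw":0.3,"fingers":0.6},{"x":-0.15,"y":-0.075,"z":-0.11,"yaw":0.4,"fingers":0.6}]}}

```text
time: 0.6
eef_pos: [0.3216, 0.5282, 0.3423]
tcp_rot: [0.344, 0.939, 0.001, 0.0]
contact_force: [0.3, -0.0, -0.1]
opening: 0.402
finger_force: 0.0
```

Run:
```python
from h import *
st();goto((.45,.40,.34,.9),(.55,-.05,.34,.3),(.551,-.22,.25,.08))
```

```text
t 0.6 p [0.3216 0.5282 0.3423] x [-0.763  0.646 -0.   ] y [0.646 0.763 0.002] z [ 0.001  0.002 -1.   ] F [ 0.3 -0.  -0.1] op 0.402 ff 0.0 q [ 0.86  0.1   1.59 -0.    1.45 -0.01]
shift [-0.1809 -0.0148  0.0023] yaw -0.032
shift [-0.5481 -0.2935  0.0018] yaw 0.568
shift [-0.6588 -0.4227  0.0915] yaw 0.788
```

{"api": "move_arm", "payload": {"plan": [{"x":-0.042,"y":-0.027,"z":0,"yaw":0,"fingers":0.6},{"x":-0.084,"y":-0.054,"z":0,"yaw":0,"fingers":0.6},{"x":-0.126,"y":-0.081,"z":0,"yaw":0,"fingers":0.6},{"x":-0.168,"y":-0.108,"z":0,"yaw":0,"fingers":0.6},{"x":-0.21,"y":-0.135,"z":0,"yaw":0,"fingers":0.6}]}}

```text
time: 1.1
eef_pos: [0.394, 0.2885, 0.3408]
tcp_rot: [0.343, 0.939, -0.0, -0.0]
contact_force: [2.1, 0.0, -0.6]
opening: 0.398
finger_force: 0.0
```

{"api": "move_arm", "payload": {"plan": [{"x":-0.042,"y":-0.027,"z":0,"yaw":0,"fingers":0.6},{"x":-0.084,"y":-0.054,"z":0,"yaw":0,"fingers":0.6},{"x":-0.126,"y":-0.081,"z":0,"yaw":0,"fingers":0.6},{"x":-0.168,"y":-0.108,"z":0,"yaw":0,"fingers":0.6},{"x":-0.21,"y":-0.135,"z":0,"yaw":0,"fingers":0.6}]}}

```text
time: 1.6
eef_pos: [0.4677, 0.0499, 0.341]
tcp_rot: [0.343, 0.939, 0.0, -0.0]
contact_force: [0.1, 1.1, -0.1]
opening: 0.4
finger_force: 0.0
```

{"api": "move_arm", "payload": {"plan": [{"x":-0.042,"y":-0.027,"z":0,"yaw":0.14,"fingers":0.6},{"x":-0.084,"y":-0.054,"z":0,"yaw":0.28,"fingers":0.6},{"x":-0.126,"y":-0.081,"z":0,"yaw":0.42,"fingers":0.6},{"x":-0.168,"y":-0.108,"z":0,"yaw":0.56,"fingers":0.6},{"x":-0.21,"y":-0.135,"z":0,"yaw":0.7,"fingers":0.6}]}}

```text
time: 2.1
eef_pos: [0.5416, -0.1887, 0.3407]
tcp_rot: [0.647, 0.763, 0.0, -0.0]
contact_force: [0.8, 1.0, -0.8]
opening: 0.399
finger_force: 0.0
```

Run:
```python
from h import *
st();goto((.551,-.22,.25,.079),(.551,-.22,.135,.079))
```

```text
t 2.1 p [ 0.5416 -0.1887  0.3407] x [-0.164  0.986  0.001] y [ 0.986  0.164 -0.   ] z [-0.001  0.001 -1.   ] F [ 0.8  1.  -0.8] op 0.399 ff 0.0 q [-0.51 -0.    1.7   0.    1.44 -0.68]
shift [-0.0325  0.0042  0.0907] yaw 0.086
shift [-0.0326  0.0043  0.2057] yaw 0.086
```

{"api": "move_arm", "payload": {"plan": [{"x":-0.0325,"y":0.004,"z":0.02,"yaw":0.086,"fingers":0.6},{"x":-0.0325,"y":0.004,"z":0.06,"yaw":0.086,"fingers":0.6},{"x":-0.0325,"y":0.004,"z":0.1,"yaw":0.086,"fingers":0.6},{"x":-0.0325,"y":0.004,"z":0.14,"yaw":0.086,"fingers":0.6},{"x":-0.0325,"y":0.004,"z":0.155,"yaw":0.086,"fingers":0.6}]}}

```text
time: 2.6
eef_pos: [0.5482, -0.2165, 0.1805]
tcp_rot: [0.677, 0.736, -0.001, -0.005]
contact_force: [-0.9, -0.1, 0.5]
opening: 0.4
finger_force: 0.0
```

{"api": "move_arm", "payload": {"plan": [{"x":0,"y":0,"z":0.02,"yaw":0,"fingers":0.6},{"x":0,"y":0,"z":0.04,"yaw":0,"fingers":0.6},{"x":0,"y":0,"z":0.05,"yaw":0,"fingers":0.6},{"x":0,"y":0,"z":0.05,"yaw":0,"fingers":0.6}]}}

```text
time: 3.0
eef_pos: [0.5505, -0.2175, 0.1353]
tcp_rot: [0.676, 0.737, -0.0, -0.001]
contact_force: [0.3, 0.3, -1.3]
opening: 0.396
finger_force: 0.0
```

{"api": "move_arm", "payload": {"plan": [{"x":0,"y":0,"z":0,"yaw":0,"fingers":0.9},{"x":0,"y":0,"z":0,"yaw":0,"fingers":1},{"x":0,"y":0,"z":0,"yaw":0,"fingers":1},{"x":0,"y":0,"z":0,"yaw":0,"fingers":1}], "force": 40}}

```text
time: 3.4
eef_pos: [0.5521, -0.2185, 0.1382]
tcp_rot: [0.676, 0.736, 0.0, 0.002]
contact_force: [0.1, 0.9, 4.2]
opening: 0.095
finger_force: 39.3
```

Run:
```python
from h import *
st()
c=np.array([np.cos(.079),np.sin(.079),0]);print(tool(-.16*c))
snap('top','t1.png')
```

```text
t 3.4 p [ 0.5521 -0.2185  0.1382] x [-0.085  0.996 -0.002] y [0.996 0.085 0.003] z [ 0.003 -0.002 -1.   ] F [0.1 0.9 4.2] op 0.095 ff 39.28654074668884 q [-0.55  0.2   1.86  0.    1.08 -0.63]
[ 0.00094703 -0.15999649 -0.00047547]
```

{"api": "move_arm", "payload": {"plan": [{"x":0,"y":-0.015,"z":0,"yaw":0,"fingers":1},{"x":0,"y":-0.035,"z":0,"yaw":0,"fingers":1},{"x":0,"y":-0.055,"z":0,"yaw":0,"fingers":1},{"x":0,"y":-0.075,"z":0,"yaw":0,"fingers":1},{"x":0,"y":-0.095,"z":0,"yaw":0,"fingers":1}]}}

```text
time: 3.95
eef_pos: [0.4573, -0.2263, 0.1382]
tcp_rot: [0.677, 0.736, 0.001, 0.002]
contact_force: [2.1, 1.8, 6.5]
opening: 0.099
finger_force: 40.6
```

{"api": "move_arm", "payload": {"plan": [{"x":0,"y":-0.02,"z":0,"yaw":0,"fingers":1},{"x":0,"y":-0.04,"z":0,"yaw":0,"fingers":1},{"x":0,"y":-0.055,"z":0,"yaw":0,"fingers":1},{"x":0,"y":-0.063,"z":0,"yaw":0,"fingers":1},{"x":0,"y":-0.063,"z":0,"yaw":0,"fingers":1}]}}

```text
time: 4.45
eef_pos: [0.3991, -0.2311, 0.1383]
tcp_rot: [0.678, 0.735, 0.006, 0.007]
contact_force: [19.5, 5.5, -3.4]
opening: 0.101
finger_force: 40.3
```

Run:
```python
from h import *
st()
```

```text
t 4.45 p [ 0.3991 -0.2311  0.1383] x [-0.08   0.997 -0.002] y [0.997 0.08  0.019] z [ 0.019 -0.001 -1.   ] F [19.5  5.5 -3.4] op 0.101 ff 40.25932788848877 q [-0.75 -0.1   2.18  0.01  1.05 -0.84]
```

{"api": "move_arm", "payload": {"plan": [{"x":0,"y":0.004,"z":0,"yaw":0,"fingers":0.6},{"x":0,"y":0.004,"z":0,"yaw":0,"fingers":0.6},{"x":0,"y":0.004,"z":-0.03,"yaw":0,"fingers":0.6},{"x":0,"y":0.004,"z":-0.08,"yaw":0,"fingers":0.6},{"x":0,"y":0.004,"z":-0.13,"yaw":0,"fingers":0.6}]}}

```text
time: 4.95
eef_pos: [0.3963, -0.2305, 0.2664]
tcp_rot: [0.676, 0.736, -0.0, -0.002]
contact_force: [0.5, -0.9, 0.9]
opening: 0.402
finger_force: 0.0
```

{"api": "move_arm", "payload": {"plan": [{"x":0.05,"y":0,"z":0,"yaw":0,"fingers":0.6},{"x":0.1,"y":0,"z":-0.02,"yaw":0,"fingers":0.6},{"x":0.15,"y":0.0,"z":-0.02,"yaw":0,"fingers":0.6},{"x":0.2,"y":0.0,"z":-0.02,"yaw":0,"fingers":0.6},{"x":0.25,"y":0.0,"z":-0.02,"yaw":0,"fingers":0.6}]}}

```text
time: 5.45
eef_pos: [0.3756, 0.0158, 0.2863]
tcp_rot: [0.677, 0.736, -0.0, 0.0]
contact_force: [2.0, 0.6, -0.3]
opening: 0.4
finger_force: 0.0
```

Run:
```python
from h import *
st()
t=snap('top','t2.png');s=snap('scene','s2.png')
a=cv2.resize(t[180:330,280:480],None,fx=4,fy=4,interpolation=2);cv2.imwrite('pics/z2.png',a[:,:,::-1])
a=cv2.resize(s[230:380,230:430],None,fx=4,fy=4,interpolation=2);cv2.imwrite('pics/zs2.png',a[:,:,::-1])
```

```text
t 5.45 p [0.3756 0.0158 0.2863] x [-0.084  0.997 -0.001] y [ 0.997  0.084 -0.   ] z [-0.    -0.001 -1.   ] F [ 2.   0.6 -0.3] op 0.4 ff 0.0 q [-0.23 -0.47  2.18 -0.    1.43 -0.31]
```

View pics/z2.png

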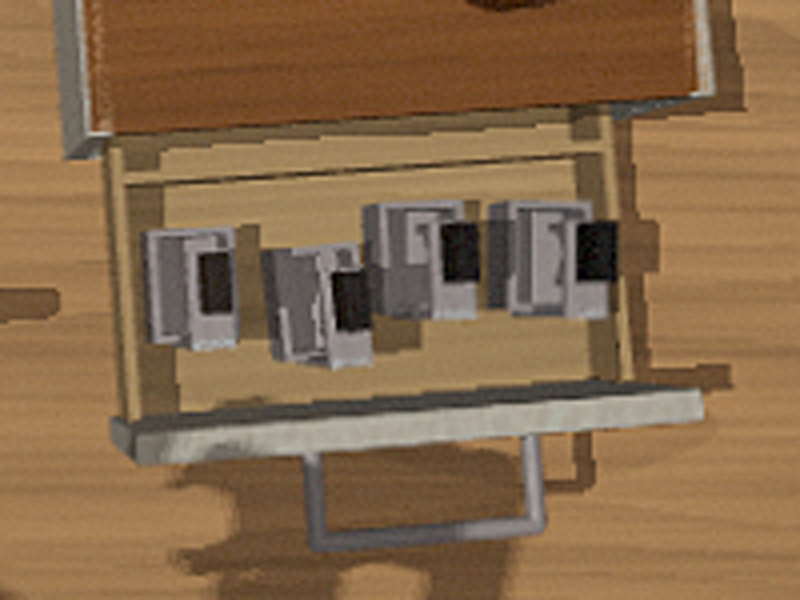

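View pics/zs2.png

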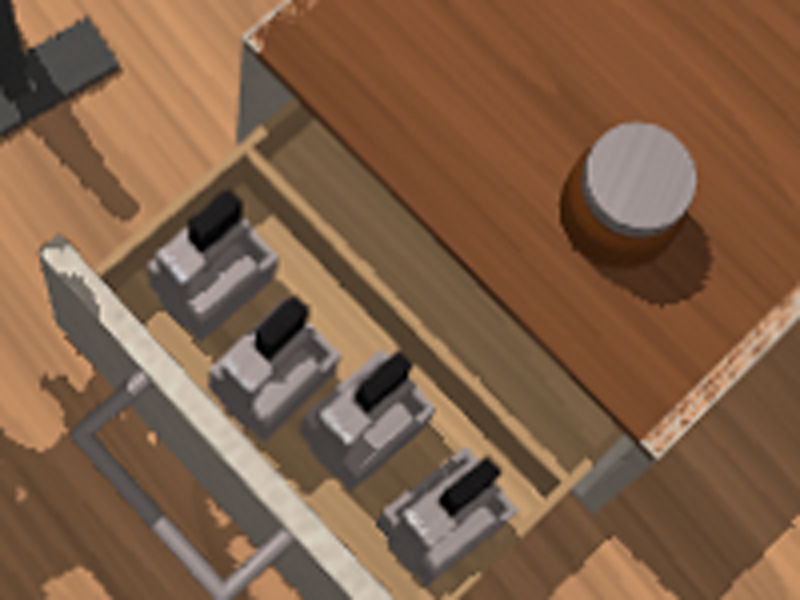

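The top crop shows four pots side by side in the open drawer. The tabs in crop pixels are at about (215,283), (350,300), (460,252) and (597,250), and the mouths face into the unit. The scene crop confirms four tabs, at about (215,220), (282,328), (383,381) and (470,487).

```bash
cat >> h.py <<'E'
def tabs(n,im,box,z,thr=45,amin=40):
    x0,y0,x1,y1=box;g=cv2.resize(im[y0:y1,x0:x1],None,fx=4,fy=4,interpolation=cv2.INTER_CUBIC).max(2)
    m=((g<thr)*255).astype(np.uint8);m=cv2.morphologyEx(m,cv2.MORPH_OPEN,np.ones((9,9)))
    out=[]
    for c in cv2.findContours(m,0,2)[0]:
        a=cv2.contourArea(c)/16
        if a<amin: continue
        M=cv2.moments(c);u=np.array([M['m10'],M['m01']])/M['m00']
        px=(u+.5)/4-.5+[x0,y0]
        # long edges' direction: left/right extremes per row
        e=[]
        if n=='top':
            pts=np.argwhere(cv2.drawContours(np.zeros_like(m),[c],-1,255,-1));r0,r1=pts[:,0].min()+6,pts[:,0].max()-6
            for f in(np.min,np.max):
                P=np.array([[f(pts[pts[:,0]==r,1]),r] for r in range(r0,r1+1)])
                zz=z+(.0165 if f is np.max else -.0165)
                k=np.polyfit(P[:,1],P[:,0],1);Q=np.array([[np.polyval(k,r),r] for r in(r0,r1)])
                W=onz(n,Q/4+[x0,y0],zz);d=W[0]-W[1];e.append(round(float(np.arctan2(d[1],d[0])),3))
        out.append((onz(n,[px],z)[0][:2].round(4),round(a),px.round(1),e))
    return sorted(out,key=lambda o:-o[0][1])
E
python3 - <<'E'
from h import *
t=cv2.imread('pics/t2.png');s=cv2.imread('pics/s2.png')
for o in tabs('top',t,(310,225,440,275),.1445):print(o)
for o in tabs('scene',s,(265,270,370,372),.1445):print(o)
h=onz('top',[[280+319/4,180+543/4],[280+540/4,180+522/4]],.152);print(h,h.mean(0))
E
```

```text
(array([ 0.5105, -0.1942]), 87, array([367.2, 255.8]), [0.123, 0.468])
(array([ 0.5374, -0.2499]), 112, array([394.6, 242.6]), [0.078, 0.056])
(array([ 0.5384, -0.3203]), 131, array([428.7, 242.4]), [-0.027, -0.007])
(array([ 0.5196, -0.1273]), 107, array([283.3, 284.9]), [])
(array([ 0.5113, -0.1954]), 100, array([299.8, 311.6]), [])
(array([ 0.5356, -0.2512]), 89, array([325.3, 325.3]), [])
(array([ 0.536 , -0.3213]), 82, array([346.7, 351.5]), [])
[[ 0.39279362 -0.17863903  0.152     ]
 [ 0.40298913 -0.28963671  0.152     ]] [ 0.39789137 -0.23413787  0.152     ]
```

Run:
```python
from h import *
st();goto((.44,-.06,.30,1.571),(.519,-.127,.25,1.571))
```

```text
t 5.55 p [0.3752 0.0193 0.2861] x [-0.095  0.996  0.001] y [ 0.996  0.095 -0.001] z [-0.001  0.001 -1.   ] F [ 0.1 -0.3 -0.1] op 0.401 ff 0.0 q [-0.22 -0.47  2.18  0.    1.43 -0.32]
shift [-0.085   0.057  -0.0141] yaw -1.476
shift [-0.1593  0.1293  0.0358] yaw -1.476
```

{"api": "move_arm", "payload": {"plan": [{"x":-0.03,"y":0.026,"z":0,"yaw":-0.149,"fingers":0.65},{"x":-0.06,"y":0.052,"z":0,"yaw":-0.298,"fingers":0.65},{"x":-0.095,"y":0.08,"z":0.01,"yaw":-0.447,"fingers":0.65},{"x":-0.13,"y":0.106,"z":0.02,"yaw":-0.596,"fingers":0.65},{"x":-0.159,"y":0.129,"z":0.036,"yaw":-0.745,"fingers":0.65}]}}

```text
time: 6.05
eef_pos: [0.5197, -0.1364, 0.2501]
tcp_rot: [0.36, 0.933, -0.001, 0.0]
contact_force: [-0.2, 0.1, -0.1]
opening: 0.354
finger_force: 0.0
```

{"api": "move_arm", "payload": {"plan": [{"x":0,"y":0,"z":0,"yaw":-0.149,"fingers":0.65},{"x":0,"y":0,"z":0,"yaw":-0.298,"fingers":0.65},{"x":0,"y":0,"z":0,"yaw":-0.447,"fingers":0.65},{"x":0,"y":0,"z":0,"yaw":-0.596,"fingers":0.65},{"x":0,"y":0,"z":0,"yaw":-0.731,"fingers":0.65}]}}

```text
time: 6.55
eef_pos: [0.518, -0.1344, 0.2495]
tcp_rot: [0.003, 1.0, -0.0, -0.001]
contact_force: [0.9, -0.6, 0.4]
opening: 0.348
finger_force: 0.0
```

Run:
```python
from h import *
for i in range(2):s=snap('scene')
st()
for o in tabs('scene',s,(265,270,370,372),.1445):print(o[0],o[1])
goto((.519,-.127,.131,1.571))
```

```text
t 6.65 p [ 0.518  -0.1342  0.2496] x [-1.     0.011  0.002] y [ 0.011  1.    -0.   ] z [-0.002 -0.    -1.   ] F [-0.2 -0.1 -0.9] op 0.353 ff 0.0 q [-0.44 -0.04  1.9  -0.    1.28 -2.  ]
[ 0.5163 -0.1275] 81
[ 0.5487 -0.1308] 256
[ 0.5114 -0.1953] 99
[ 0.5355 -0.2507] 96
[ 0.536 -0.321] 87
shift [-0.0011  0.0072  0.1186] yaw -0.011
```

{"api": "move_arm", "payload": {"plan": [{"x":-0.001,"y":0.007,"z":0,"yaw":0,"fingers":0.65},{"x":-0.001,"y":0.007,"z":0.04,"yaw":0,"fingers":0.65},{"x":-0.001,"y":0.007,"z":0.08,"yaw":0,"fingers":0.65},{"x":-0.001,"y":0.007,"z":0.11,"yaw":0,"fingers":0.65},{"x":-0.001,"y":0.007,"z":0.118,"yaw":0,"fingers":0.65}]}}

```text
time: 7.15
eef_pos: [0.517, -0.1248, 0.128]
tcp_rot: [0.006, 1.0, 0.002, -0.004]
contact_force: [-1.2, 0.5, 0.7]
opening: 0.349
finger_force: 0.0
```

{"api": "move_arm", "payload": {"plan": [{"x":0,"y":0,"z":0,"yaw":0,"fingers":0.65},{"x":0,"y":0,"z":0,"yaw":0,"fingers":1},{"x":0,"y":0,"z":0,"yaw":0,"fingers":1},{"x":0,"y":0,"z":0,"yaw":0,"fingers":1},{"x":0,"y":0,"z":0,"yaw":0,"fingers":1}], "force": 60}}

```text
time: 7.65
eef_pos: [0.521, -0.1265, 0.1344]
tcp_rot: [0.005, 1.0, -0.001, 0.002]
contact_force: [-1.4, -0.4, 4.9]
opening: 0.125
finger_force: 61.3
```

Run:
```python
from h import *
st()
```

```text
t 7.65 p [ 0.521  -0.1265  0.1344] x [-1.     0.01  -0.003] y [ 0.01   1.    -0.001] z [ 0.003 -0.002 -1.   ] F [-1.4 -0.4  4.9] op 0.125 ff 61.32683873176575 q [-0.43  0.08  2.   -0.    1.06 -1.99]
```

```bash
cat >> h.py <<'E'
RX=np.array([.9961,-.0882,0]);RY=np.array([.0882,.9961,0]);RING=np.array([.5146,.217,0])
def rp(s,dx,z,off=.114): # pot frame target TCP: s along rail from ring, dx, pot bottom z
    p=RING+s*RY+dx*RX;return (p[0],p[1],z+off,1.4825)
E
python3 - <<'E'
from h import *
goto((.521,-.1265,.35,None),rp(-.08,-.04,.236))
print(rp(-.08,-.04,.138))
E
```

```text
shift [-0.0008 -0.0003 -0.2156] yaw 0.0
shift [ 0.0552  0.2665 -0.2162] yaw 0.078
(np.float64(0.4677), np.float64(0.14084), 0.252, 1.4825)
```

{"api": "move_arm", "payload": {"plan": [{"x":0,"y":0,"z":-0.02,"yaw":0,"fingers":1},{"x":0,"y":0,"z":-0.06,"yaw":0,"fingers":1},{"x":0,"y":0,"z":-0.11,"yaw":0,"fingers":1},{"x":0,"y":0,"z":-0.16,"yaw":0,"fingers":1},{"x":0,"y":0,"z":-0.21,"yaw":0,"fingers":1}]}}

```text
time: 8.15
eef_pos: [0.5191, -0.1258, 0.3439]
tcp_rot: [0.005, 1.0, 0.0, -0.0]
contact_force: [1.0, -0.3, -1.8]
opening: 0.124
finger_force: 60.5
```

Run:
```python
from h import *
st();goto(rp(-.08,-.04,.236),rp(-.08,-.04,.138))
```

```text
t 8.15 p [ 0.5191 -0.1258  0.3439] x [-1.     0.01   0.001] y [0.01 1.   0.  ] z [-0.001  0.    -1.   ] F [ 1.  -0.3 -1.8] op 0.124 ff 60.51563501358032 q [-0.43 -0.09  1.78 -0.    1.45 -1.99]
shift [ 0.0541  0.2661 -0.006 ] yaw 0.078
shift [0.054  0.2661 0.092 ] yaw 0.078
```

{"api": "move_arm", "payload": {"plan": [{"x":0.01,"y":0.045,"z":0,"yaw":0,"fingers":1},{"x":0.02,"y":0.09,"z":0,"yaw":0,"fingers":1},{"x":0.03,"y":0.135,"z":0,"yaw":0,"fingers":1},{"x":0.04,"y":0.18,"z":0,"yaw":0,"fingers":1},{"x":0.05,"y":0.225,"z":0,"yaw":0,"fingers":1}]}}

```text
time: 8.65
eef_pos: [0.4709, 0.101, 0.3421]
tcp_rot: [0.005, 1.0, 0.0, -0.0]
contact_force: [1.6, 0.6, -1.9]
opening: 0.127
finger_force: 60.5
```

{"api": "move_arm", "payload": {"plan": [{"x":0.004,"y":0.041,"z":0,"yaw":0.078,"fingers":1},{"x":0.004,"y":0.041,"z":0.03,"yaw":0.078,"fingers":1},{"x":0.004,"y":0.041,"z":0.07,"yaw":0.078,"fingers":1},{"x":0.004,"y":0.041,"z":0.09,"yaw":0.078,"fingers":1},{"x":0.004,"y":0.041,"z":0.09,"yaw":0.078,"fingers":1}]}}

```text
time: 9.15
eef_pos: [0.4656, 0.1405, 0.2478]
tcp_rot: [0.044, 0.999, -0.001, -0.005]
contact_force: [-0.9, 0.5, -1.6]
opening: 0.127
finger_force: 60.4
```

Run:
```python
from h import *
st();goto(rp(-.08,-.04,.138),rp(-.08,0,.138),rp(-.08,0,.106))
s=snap('scene','s3.png');cv2.imwrite('pics/z3.png',cv2.resize(s[90:290,80:340],None,fx=3,fy=3,interpolation=2)[:,:,::-1])
```

```text
t 9.15 p [0.4656 0.1405 0.2478] x [-0.996  0.087  0.009] y [ 0.087  0.996 -0.002] z [-0.009 -0.001 -1.   ] F [-0.9  0.5 -1.6] op 0.127 ff 60.41490912437439 q [ 0.08 -0.15  2.01 -0.    1.29 -1.4 ]
shift [-0.0021  0.0006 -0.0042] yaw 0.001
shift [-0.0421  0.0005 -0.0046] yaw 0.001
shift [-0.0423  0.0006  0.0274] yaw 0.001
```

View pics/z3.png

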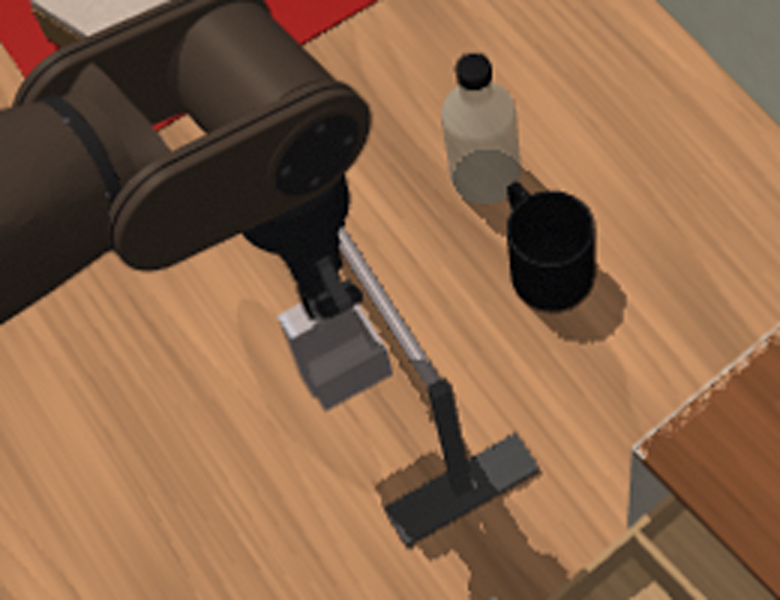

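The pot hangs level on the robot side of the rail at crop (335,355), with nothing touching. I'll advance it onto the rail.

{"api": "move_arm", "payload": {"plan": [{"x":0,"y":0,"z":-0.003,"yaw":0,"fingers":1},{"x":-0.012,"y":0,"z":-0.003,"yaw":0,"fingers":1},{"x":-0.026,"y":0,"z":-0.003,"yaw":0,"fingers":1},{"x":-0.042,"y":0,"z":-0.003,"yaw":0,"fingers":1},{"x":-0.042,"y":0,"z":-0.003,"yaw":0,"fingers":1}]}}

```text
time: 9.7
eef_pos: [0.5131, 0.1363, 0.2572]
tcp_rot: [0.044, 0.999, 0.0, 0.002]
contact_force: [-0.9, 0.5, -2.1]
opening: 0.126
finger_force: 60.5
```

Run:
```python
from h import *
st();goto(rp(-.08,0,.138),rp(-.08,0,.106))
```

```text
t 9.7 p [0.5131 0.1363 0.2572] x [-0.996  0.089 -0.004] y [0.089 0.996 0.   ] z [ 0.004  0.    -1.   ] F [-0.9  0.5 -2.1] op 0.126 ff 60.52193641662598 q [ 0.07 -0.06  1.9  -0.    1.29 -1.41]
shift [0.0056 0.0005 0.0052] yaw -0.001
shift [0.0057 0.0005 0.0372] yaw -0.001
```

{"api": "move_arm", "payload": {"plan": [{"x":0.004,"y":0,"z":0,"yaw":0,"fingers":1},{"x":0.004,"y":0,"z":0.01,"yaw":0,"fingers":1},{"x":0.004,"y":0,"z":0.02,"yaw":0,"fingers":1},{"x":0.004,"y":0,"z":0.026,"yaw":0,"fingers":1},{"x":0.004,"y":0,"z":0.026,"yaw":0,"fingers":1}]}}

```text
time: 10.2
eef_pos: [0.5049, 0.1371, 0.2272]
tcp_rot: [0.044, 0.999, -0.0, -0.002]
contact_force: [-0.4, 0.2, -1.4]
opening: 0.127
finger_force: 60.5
```

Run:
```python
from h import *
st();goto(rp(-.08,0,.106))
```

```text
t 10.2 p [0.5049 0.1371 0.2272] x [-0.996  0.088  0.004] y [ 0.088  0.996 -0.001] z [-0.004 -0.    -1.   ] F [-0.4  0.2 -1.4] op 0.127 ff 60.52391052246094 q [ 0.07 -0.05  1.95 -0.    1.24 -1.41]
shift [-0.0026  0.0004  0.0072] yaw 0.001
```

{"api": "move_arm", "payload": {"plan": [{"x":-0.001,"y":0,"z":0.003,"yaw":0,"fingers":1},{"x":-0.001,"y":0,"z":0.006,"yaw":0,"fingers":1},{"x":-0.001,"y":0,"z":0.008,"yaw":0,"fingers":1},{"x":-0.001,"y":0,"z":0.008,"yaw":0,"fingers":1},{"x":-0.001,"y":0,"z":0.008,"yaw":0,"fingers":1}]}}

```text
time: 10.7
eef_pos: [0.5073, 0.1371, 0.2214]
tcp_rot: [0.044, 0.999, 0.0, 0.0]
contact_force: [0.2, -0.4, -2.1]
opening: 0.129
finger_force: 60.5
```

Run:
```python
from h import *
st();goto(rp(-.08,0,.106))
```

```text
t 10.7 p [0.5073 0.1371 0.2214] x [-0.996  0.088 -0.   ] y [0.088 0.996 0.   ] z [ 0.  0. -1.] F [ 0.2 -0.4 -2.1] op 0.129 ff 60.52515506744385 q [ 0.07 -0.04  1.95  0.    1.23 -1.41]
shift [-0.0002  0.0003  0.0014] yaw 0.0
```

{"api": "move_arm", "payload": {"plan": [{"x":0,"y":0,"z":0.0015,"yaw":0,"fingers":1},{"x":0,"y":0,"z":0.003,"yaw":0,"fingers":1},{"x":0,"y":0,"z":0.003,"yaw":0,"fingers":1}]}}

```text
time: 11.0
eef_pos: [0.5075, 0.1371, 0.2203]
tcp_rot: [0.044, 0.999, 0.0, 0.0]
contact_force: [-3.0, -0.7, 5.0]
opening: 0.13
finger_force: 61.7
```

Run:
```python
from h import *
st();goto(rp(-.08,0,.106))
```

```text
t 11.0 p [0.5075 0.1371 0.2203] x [-0.996  0.088 -0.001] y [0.088 0.996 0.   ] z [ 0.001 -0.    -1.   ] F [-3.  -0.7  5. ] op 0.13 ff 61.681612730026245 q [ 0.07 -0.04  1.95 -0.    1.22 -1.41]
shift [0.     0.0002 0.0003] yaw 0.001
```

{"api": "move_arm", "payload": {"plan": [{"x":0.001,"y":0.01,"z":-0.001,"yaw":0,"fingers":1},{"x":0.001,"y":0.035,"z":-0.001,"yaw":0,"fingers":1},{"x":0.001,"y":0.065,"z":-0.001,"yaw":0,"fingers":1},{"x":0.001,"y":0.095,"z":-0.001,"yaw":0,"fingers":1},{"x":0.001,"y":0.125,"z":-0.001,"yaw":0,"fingers":1}]}}

```text
time: 11.5
eef_pos: [0.5186, 0.2626, 0.2204]
tcp_rot: [0.044, 0.999, -0.0, 0.002]
contact_force: [4.4, -3.2, 1.2]
opening: 0.132
finger_force: 60.8
```

Run:
```python
from h import *
st();goto(rp(.188,0,.106))
```

```text
t 11.5 p [0.5186 0.2626 0.2204] x [-0.996  0.088 -0.005] y [ 0.088  0.996 -0.001] z [ 0.004 -0.001 -1.   ] F [ 4.4 -3.2  1.2] op 0.132 ff 60.845051407814026 q [ 0.3   0.09  1.82 -0.    1.22 -1.19]
shift [-1.000e-04  1.422e-01  3.000e-04] yaw 0.0
```

Sliding works with small forces, so I continue.

{"api": "move_arm", "payload": {"plan": [{"x":0,"y":0.03,"z":0,"yaw":0,"fingers":1},{"x":0,"y":0.06,"z":0,"yaw":0,"fingers":1},{"x":0,"y":0.09,"z":0,"yaw":0,"fingers":1},{"x":0,"y":0.12,"z":0,"yaw":0,"fingers":1},{"x":0,"y":0.14,"z":0,"yaw":0,"fingers":1}]}}

```text
time: 12.0
eef_pos: [0.5312, 0.4028, 0.2205]
tcp_rot: [0.043, 0.999, 0.0, 0.003]
contact_force: [3.6, -3.2, 1.0]
opening: 0.125
finger_force: 61.0
```

{"api": "move_arm", "payload": {"plan": [{"x":0,"y":0,"z":0,"yaw":0,"fingers":1},{"x":0,"y":0,"z":0,"yaw":0,"fingers":0.65},{"x":0,"y":0,"z":0,"yaw":0,"fingers":0.65},{"x":0,"y":0,"z":-0.01,"yaw":0,"fingers":0.65}]}}

```text
time: 12.4
eef_pos: [0.528, 0.4, 0.2271]
tcp_rot: [0.044, 0.999, -0.001, -0.002]
contact_force: [-0.1, -0.9, -0.2]
opening: 0.352
finger_force: 0.0
```

{"api": "move_arm", "payload": {"plan": [{"x":0,"y":0,"z":-0.03,"yaw":0,"fingers":0.65},{"x":0,"y":0,"z":-0.06,"yaw":0,"fingers":0.65},{"x":0,"y":0,"z":-0.09,"yaw":0,"fingers":0.65},{"x":0,"y":0,"z":-0.09,"yaw":0,"fingers":0.65},{"x":0,"y":-0.03,"z":-0.09,"yaw":0,"fingers":0.65}]}}

```text
time: 12.9
eef_pos: [0.5268, 0.3726, 0.3208]
tcp_rot: [0.043, 0.999, 0.001, 0.001]
contact_force: [1.4, -0.6, -0.6]
opening: 0.349
finger_force: 0.0
```

Run:
```python
from h import *
st();goto((.46,.15,.32,None),(.511,-.195,.28,1.57+.14))
s=snap('scene')
for o in tabs('scene',s,(265,270,370,372),.1445):print(o[0],o[1])
```

```text
t 12.9 p [0.5268 0.3726 0.3208] x [-0.996  0.085 -0.002] y [0.085 0.996 0.002] z [ 0.002  0.002 -1.   ] F [ 1.4 -0.6 -0.6] op 0.349 ff 0.0 q [ 0.46  0.17  1.56  0.    1.42 -1.03]
shift [ 4.750e-02 -2.275e-01  2.000e-04] yaw 0.0
shift [-0.0327 -0.567   0.0395] yaw -0.225
[ 0.5111 -0.1957] 97
[ 0.5357 -0.2511] 92
[ 0.5361 -0.3213] 83
```

{"api": "move_arm", "payload": {"plan": [{"x":-0.003,"y":-0.047,"z":0,"yaw":0,"fingers":0.65},{"x":-0.006,"y":-0.094,"z":0,"yaw":0,"fingers":0.65},{"x":-0.009,"y":-0.141,"z":0,"yaw":0,"fingers":0.65},{"x":-0.012,"y":-0.188,"z":0,"yaw":0,"fingers":0.65},{"x":-0.015,"y":-0.235,"z":0,"yaw":0,"fingers":0.65}]}}

```text
time: 13.45
eef_pos: [0.5201, 0.1338, 0.3187]
tcp_rot: [0.044, 0.999, -0.0, -0.001]
contact_force: [0.7, -0.9, 0.0]
opening: 0.35
finger_force: 0.0
```

{"api": "move_arm", "payload": {"plan": [{"x":-0.003,"y":-0.047,"z":0,"yaw":0,"fingers":0.65},{"x":-0.006,"y":-0.094,"z":0,"yaw":0,"fingers":0.65},{"x":-0.009,"y":-0.141,"z":0,"yaw":0,"fingers":0.65},{"x":-0.012,"y":-0.188,"z":0,"yaw":0,"fingers":0.65},{"x":-0.015,"y":-0.235,"z":0,"yaw":0,"fingers":0.65}]}}

```text
time: 13.95
eef_pos: [0.5144, -0.1014, 0.3188]
tcp_rot: [0.044, 0.999, 0.0, -0.0]
contact_force: [0.5, 0.5, 0.3]
opening: 0.352
finger_force: 0.0
```

{"api": "move_arm", "payload": {"plan": [{"x":-0.002,"y":-0.047,"z":0,"yaw":-0.1,"fingers":0.65},{"x":-0.003,"y":-0.094,"z":0.02,"yaw":-0.225,"fingers":0.65},{"x":-0.003,"y":-0.097,"z":0.04,"yaw":-0.225,"fingers":0.65},{"x":-0.003,"y":-0.097,"z":0.04,"yaw":-0.225,"fingers":0.65}]}}

```text
time: 14.35
eef_pos: [0.5074, -0.1971, 0.275]
tcp_rot: [-0.067, 0.998, 0.003, -0.003]
contact_force: [0.6, 0.5, -0.4]
opening: 0.352
finger_force: 0.0
```

Run:
```python
from h import *
s=snap('scene','s4.png');t=snap('top','t4.png')
st()
for o in tabs('scene',s,(265,270,370,372),.1445):print(o[0],o[1])
goto((.511,-.195,.134,1.57+.14))
A=cv2.resize(t[200:300,0:280],None,fx=2.8,fy=2.8,interpolation=2);cv2.imwrite('pics/z4.png',A[:,:,::-1])
for o in tabs('top',t,(20,215,260,285),.2305,thr=45,amin=25):print(o)
```

```text
t 14.45 p [ 0.5094 -0.1961  0.2788] x [-0.991 -0.136  0.001] y [-0.136  0.991  0.002] z [-0.001  0.001 -1.   ] F [-0.6 -0.1  1.8] op 0.349 ff 0.0 q [-0.55 -0.03  1.84  0.    1.33 -2.26]
[ 0.5453 -0.166 ] 1305
[ 0.51   -0.1958] 86
[ 0.5355 -0.2512] 88
[ 0.5359 -0.321 ] 86
shift [-0.0019  0.0006  0.1448] yaw -0.003
```

View pics/z4.png

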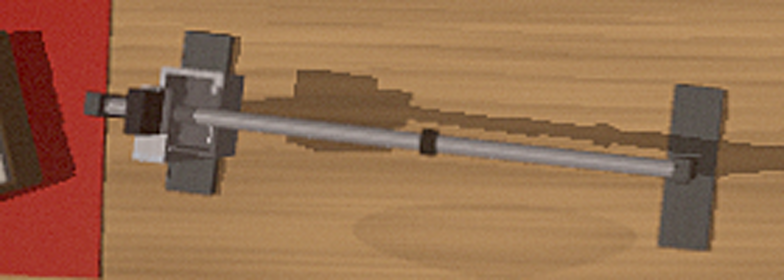

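Pot A hangs level next to the left post at crop (165,110), well past the ring at (428,142). Next is pot B.

{"api": "move_arm", "payload": {"plan": [{"x":-0.001,"y":0.0005,"z":0.04,"yaw":0,"fingers":0.65},{"x":-0.001,"y":0.0005,"z":0.08,"yaw":0,"fingers":0.65},{"x":-0.001,"y":0.0005,"z":0.12,"yaw":0,"fingers":0.65},{"x":-0.001,"y":0.0005,"z":0.14,"yaw":0,"fingers":0.65},{"x":-0.001,"y":0.0005,"z":0.144,"yaw":0,"fingers":0.65}]}}

```text
time: 14.95
eef_pos: [0.5099, -0.1938, 0.1334]
tcp_rot: [-0.069, 0.998, 0.001, -0.002]
contact_force: [-0.7, 0.8, 0.1]
opening: 0.353
finger_force: 0.0
```

{"api": "move_arm", "payload": {"plan": [{"x":0,"y":0,"z":0,"yaw":0,"fingers":0.65},{"x":0,"y":0,"z":0,"yaw":0,"fingers":1},{"x":0,"y":0,"z":0,"yaw":0,"fingers":1},{"x":0,"y":0,"z":0,"yaw":0,"fingers":1},{"x":0,"y":0,"z":0,"yaw":0,"fingers":1}]}}

```text
time: 15.45
eef_pos: [0.5123, -0.1963, 0.1379]
tcp_rot: [-0.069, 0.998, -0.001, 0.002]
contact_force: [-0.4, 1.9, 6.8]
opening: 0.127
finger_force: 61.3
```

Run:
```python
from h import *
st()
goto(rp(-.08,-.04,.236))
```

```text
t 15.45 p [ 0.5123 -0.1963  0.1379] x [-0.991 -0.137 -0.003] y [-0.137  0.991 -0.002] z [ 0.004 -0.002 -1.   ] F [-0.4  1.9  6.8] op 0.127 ff 61.298056840896606 q [-0.55  0.1   1.97  0.    1.06 -2.26]
shift [-0.0026  0.3397 -0.2128] yaw 0.225
```

{"api": "move_arm", "payload": {"plan": [{"x":0,"y":0,"z":-0.02,"yaw":0,"fingers":1},{"x":0,"y":0,"z":-0.06,"yaw":0,"fingers":1},{"x":0,"y":0,"z":-0.11,"yaw":0,"fingers":1},{"x":0,"y":0,"z":-0.16,"yaw":0,"fingers":1},{"x":0,"y":0,"z":-0.21,"yaw":0,"fingers":1}]}}

```text
time: 15.95
eef_pos: [0.5103, -0.1956, 0.3466]
tcp_rot: [-0.068, 0.998, 0.0, -0.0]
contact_force: [1.0, 0.1, -2.5]
opening: 0.125
finger_force: 60.1
```

{"api": "move_arm", "payload": {"plan": [{"x":0,"y":0.04,"z":0,"yaw":0,"fingers":1},{"x":0,"y":0.085,"z":0,"yaw":0,"fingers":1},{"x":0,"y":0.13,"z":0,"yaw":0,"fingers":1},{"x":0,"y":0.175,"z":0,"yaw":0,"fingers":1},{"x":0,"y":0.22,"z":0,"yaw":0,"fingers":1}]}}

```text
time: 16.45
eef_pos: [0.4799, 0.0236, 0.3447]
tcp_rot: [-0.068, 0.998, -0.0, -0.0]
contact_force: [0.2, -0.1, -2.6]
opening: 0.124
finger_force: 60.1
```

{"api": "move_arm", "payload": {"plan": [{"x":0,"y":0.045,"z":0,"yaw":0.08,"fingers":1},{"x":0,"y":0.09,"z":0,"yaw":0.16,"fingers":1},{"x":0,"y":0.12,"z":0,"yaw":0.225,"fingers":1},{"x":0,"y":0.12,"z":0,"yaw":0.225,"fingers":1},{"x":0,"y":0.12,"z":0,"yaw":0.225,"fingers":1}]}}

```text
time: 16.95
eef_pos: [0.464, 0.1411, 0.3448]
tcp_rot: [0.043, 0.999, -0.001, -0.0]
contact_force: [-0.3, -0.6, -2.2]
opening: 0.125
finger_force: 60.1
```

Run:
```python
from h import *
st();goto(rp(-.08,-.04,.138,.118))
```

```text
t 16.95 p [0.464  0.1411 0.3448] x [-0.996  0.086  0.001] y [ 0.086  0.996 -0.001] z [-0.001 -0.001 -1.   ] F [-0.3 -0.6 -2.2] op 0.125 ff 60.1104873418808 q [ 0.09 -0.21  1.88 -0.    1.47 -1.4 ]
shift [-0.0037  0.0001  0.0888] yaw 0.003
```

{"api": "move_arm", "payload": {"plan": [{"x":0,"y":0,"z":0.03,"yaw":0.003,"fingers":1},{"x":0,"y":0,"z":0.06,"yaw":0.003,"fingers":1},{"x":0,"y":0,"z":0.08,"yaw":0.003,"fingers":1},{"x":0,"y":0,"z":0.089,"yaw":0.003,"fingers":1},{"x":0,"y":0,"z":0.089,"yaw":0.003,"fingers":1}]}}

```text
time: 17.45
eef_pos: [0.4639, 0.1398, 0.2547]
tcp_rot: [0.046, 0.999, -0.0, -0.002]
contact_force: [-0.1, 1.2, -1.5]
opening: 0.129
finger_force: 59.9
```

{"api": "move_arm", "payload": {"plan": [{"x":-0.01,"y":0,"z":0,"yaw":0,"fingers":1},{"x":-0.022,"y":0,"z":0,"yaw":0,"fingers":1},{"x":-0.034,"y":0,"z":0,"yaw":0,"fingers":1},{"x":-0.0435,"y":0,"z":0,"yaw":0,"fingers":1},{"x":-0.0435,"y":0,"z":0,"yaw":0,"fingers":1}]}}

```text
time: 17.95
eef_pos: [0.5093, 0.1368, 0.2566]
tcp_rot: [0.046, 0.999, -0.0, 0.0]
contact_force: [-0.5, -0.1, -2.7]
opening: 0.127
finger_force: 60.0
```

Run:
```python
from h import *
snap('top');st();goto(rp(-.08,0,.106,.118))
```

```text
t 18.0 p [0.5084 0.1369 0.2563] x [-0.996  0.091  0.001] y [ 0.091  0.996 -0.   ] z [-0.001 -0.    -1.   ] F [-0.8 -0.2 -1.7] op 0.129 ff 60.04480540752411 q [ 0.07 -0.06  1.91  0.    1.29 -1.41]
shift [0.0009 0.0003 0.0323] yaw -0.003
```

{"api": "move_arm", "payload": {"plan": [{"x":0.001,"y":0,"z":0.01,"yaw":-0.002,"fingers":1},{"x":0.001,"y":0,"z":0.02,"yaw":-0.002,"fingers":1},{"x":0.001,"y":0,"z":0.027,"yaw":-0.002,"fingers":1},{"x":0.001,"y":0,"z":0.031,"yaw":-0.002,"fingers":1},{"x":0.001,"y":0,"z":0.031,"yaw":-0.002,"fingers":1}]}}

```text
time: 18.5
eef_pos: [0.5064, 0.1371, 0.2247]
tcp_rot: [0.044, 0.999, -0.0, -0.0]
contact_force: [0.8, -0.2, -2.2]
opening: 0.127
finger_force: 60.1
```

Run:
```python
from h import *
snap('top');st();goto(rp(-.08,0,.106,.118))
```

```text
t 18.55 p [0.5065 0.1372 0.225 ] x [-0.996  0.089  0.001] y [ 0.089  0.996 -0.   ] z [-0.001  0.    -1.   ] F [-0.2 -0.4 -2.4] op 0.13 ff 60.14324426651001 q [ 0.07 -0.04  1.95  0.    1.23 -1.41]
shift [-0.0011  0.0002  0.001 ] yaw -0.0
```

{"api": "move_arm", "payload": {"plan": [{"x":-0.001,"y":0,"z":0.0015,"yaw":0,"fingers":1},{"x":-0.001,"y":0,"z":0.003,"yaw":0,"fingers":1},{"x":-0.001,"y":0,"z":0.003,"yaw":0,"fingers":1}]}}

```text
time: 18.85
eef_pos: [0.5077, 0.1371, 0.2242]
tcp_rot: [0.044, 0.999, 0.0, -0.0]
contact_force: [-4.1, -0.6, 3.9]
opening: 0.125
finger_force: 61.2
```

Run:
```python
from h import *
st();goto(rp(.137,0,.106,.118))
```

```text
t 18.85 p [0.5077 0.1371 0.2242] x [-0.996  0.089  0.   ] y [ 0.089  0.996 -0.   ] z [-0.  0. -1.] F [-4.1 -0.6  3.9] op 0.125 ff 61.22780442237854 q [ 0.07 -0.04  1.95  0.    1.23 -1.41]
shift [2.000e-04 2.172e-01 2.000e-04] yaw -0.0
```

{"api": "move_arm", "payload": {"plan": [{"x":0.001,"y":0.01,"z":-0.001,"yaw":0,"fingers":1},{"x":0.001,"y":0.035,"z":-0.001,"yaw":0,"fingers":1},{"x":0.001,"y":0.065,"z":-0.001,"yaw":0,"fingers":1},{"x":0.001,"y":0.095,"z":-0.001,"yaw":0,"fingers":1},{"x":0.001,"y":0.125,"z":-0.001,"yaw":0,"fingers":1}]}}

```text
time: 19.35
eef_pos: [0.5183, 0.2626, 0.2238]
tcp_rot: [0.044, 0.999, -0.001, 0.001]
contact_force: [0.2, -1.6, -0.0]
opening: 0.128
finger_force: 60.3
```

{"api": "move_arm", "payload": {"plan": [{"x":0,"y":0.025,"z":0,"yaw":0,"fingers":1},{"x":0,"y":0.05,"z":0,"yaw":0,"fingers":1},{"x":0,"y":0.075,"z":0,"yaw":0,"fingers":1},{"x":0,"y":0.091,"z":0,"yaw":0,"fingers":1},{"x":0,"y":0.091,"z":0,"yaw":0,"fingers":1}]}}

```text
time: 19.85
eef_pos: [0.5266, 0.3547, 0.2239]
tcp_rot: [0.043, 0.999, 0.002, 0.001]
contact_force: [1.8, 1.8, 0.2]
opening: 0.126
finger_force: 60.4
```

Run:
```python
from h import *
st();goto(rp(.136,0,.106,.118))
```

```text
t 19.85 p [0.5266 0.3547 0.2239] x [-0.996  0.087 -0.003] y [0.087 0.996 0.003] z [ 0.003  0.003 -1.   ] F [1.8 1.8 0.2] op 0.126 ff 60.43296754360199 q [ 0.43  0.2   1.69  0.    1.24 -1.05]
shift [-0.0002 -0.0022 -0.0002] yaw 0.001
```

{"api": "move_arm", "payload": {"plan": [{"x":0,"y":-0.001,"z":0,"yaw":0,"fingers":0.65},{"x":0,"y":-0.001,"z":0,"yaw":0,"fingers":0.65},{"x":0,"y":-0.001,"z":-0.01,"yaw":0,"fingers":0.65},{"x":0,"y":-0.001,"z":-0.04,"yaw":0,"fingers":0.65},{"x":0,"y":-0.001,"z":-0.08,"yaw":0,"fingers":0.65}]}}

```text
time: 20.35
eef_pos: [0.5247, 0.35, 0.3021]
tcp_rot: [0.045, 0.999, -0.001, -0.002]
contact_force: [1.4, 0.9, -0.4]
opening: 0.352
finger_force: 0.0
```

{"api": "move_arm", "payload": {"plan": [{"x":0,"y":-0.02,"z":-0.02,"yaw":0,"fingers":0.65},{"x":0,"y":-0.06,"z":-0.02,"yaw":0,"fingers":0.65},{"x":0,"y":-0.105,"z":-0.02,"yaw":0,"fingers":0.65},{"x":0,"y":-0.15,"z":-0.02,"yaw":0,"fingers":0.65},{"x":0,"y":-0.195,"z":-0.02,"yaw":0,"fingers":0.65}]}}

```text
time: 20.85
eef_pos: [0.5078, 0.155, 0.3244]
tcp_rot: [0.045, 0.999, 0.0, 0.001]
contact_force: [1.4, 0.0, -0.1]
opening: 0.35
finger_force: 0.0
```

Run:
```python
from h import *
s=snap('scene');t=snap('top');st()
for o in tabs('scene',s,(265,270,370,372),.1445):print(o[0],o[1])
for o in tabs('top',t,(310,225,440,275),.1445):print(o)
goto((.5365,-.2508,.28,1.57+.06))
```

```text
t 20.95 p [0.5082 0.1525 0.3245] x [-0.995  0.095 -0.001] y [ 0.095  0.995 -0.001] z [ 0.001 -0.001 -1.   ] F [ 0.4  0.6 -0.8] op 0.35 ff 0.0 q [ 0.1  -0.09  1.82 -0.    1.42 -1.37]
[ 0.5357 -0.2512] 90
[ 0.5361 -0.3213] 82
(array([ 0.5371, -0.2496]), 106, array([394.5, 242.7]), [0.058, 0.038])
(array([ 0.5384, -0.3204]), 128, array([428.8, 242.4]), [-0.006, -0.007])
shift [-0.0665 -0.3987  0.0451] yaw -0.154
```

{"api": "move_arm", "payload": {"plan": [{"x":-0.008,"y":-0.045,"z":0,"yaw":0,"fingers":0.65},{"x":-0.016,"y":-0.09,"z":0,"yaw":0,"fingers":0.65},{"x":-0.024,"y":-0.135,"z":0,"yaw":0,"fingers":0.65},{"x":-0.032,"y":-0.18,"z":0,"yaw":0,"fingers":0.65},{"x":-0.04,"y":-0.225,"z":0,"yaw":0,"fingers":0.65}]}}

```text
time: 21.45
eef_pos: [0.5282, -0.0721, 0.3243]
tcp_rot: [0.044, 0.999, 0.0, 0.001]
contact_force: [0.5, 0.0, -0.0]
opening: 0.353
finger_force: 0.0
```

{"api": "move_arm", "payload": {"plan": [{"x":-0.006,"y":-0.045,"z":0,"yaw":0,"fingers":0.65},{"x":-0.012,"y":-0.09,"z":0,"yaw":-0.05,"fingers":0.65},{"x":-0.018,"y":-0.135,"z":0.01,"yaw":-0.1,"fingers":0.65},{"x":-0.0265,"y":-0.174,"z":0.03,"yaw":-0.144,"fingers":0.65},{"x":-0.0265,"y":-0.174,"z":0.045,"yaw":-0.144,"fingers":0.65}]}}

```text
time: 21.95
eef_pos: [0.539, -0.2504, 0.2776]
tcp_rot: [-0.025, 1.0, -0.0, -0.0]
contact_force: [-0.3, 0.8, -1.1]
opening: 0.349
finger_force: 0.0
```

Run:
```python
from h import *
t=snap('top','t5.png');snap('scene');st()
goto((.5365,-.2503,.136,1.62))
cv2.imwrite('pics/z5.png',cv2.resize(t[200:300,0:280],None,fx=2.8,fy=2.8,interpolation=2)[:,:,::-1])
```

```text
t 22.05 p [ 0.538  -0.2459  0.2753] x [-0.999 -0.053  0.004] y [-0.053  0.999  0.004] z [-0.005  0.004 -1.   ] F [-0.2  0.1  0.3] op 0.353 ff 0.0 q [-0.6   0.08  1.74  0.    1.33 -2.22]
shift [ 0.0011 -0.0049  0.1393] yaw 0.004
```

View pics/z5.png

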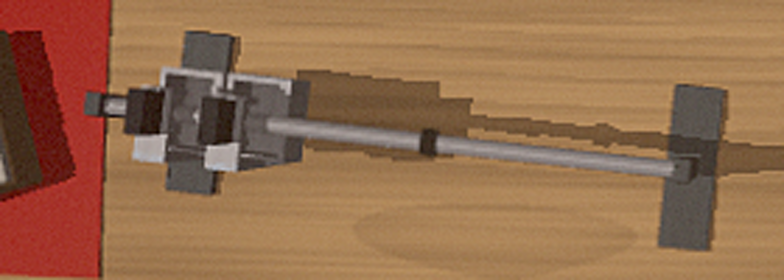

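Pots A and B hang side by side at crop (165,115) and (235,120), clear of the ring. Next is pot C.

{"api": "move_arm", "payload": {"plan": [{"x":0.001,"y":-0.003,"z":0.04,"yaw":0,"fingers":0.65},{"x":0.001,"y":-0.003,"z":0.08,"yaw":0,"fingers":0.65},{"x":0.001,"y":-0.003,"z":0.12,"yaw":0,"fingers":0.65},{"x":0.001,"y":-0.003,"z":0.137,"yaw":0,"fingers":0.65},{"x":0.001,"y":-0.003,"z":0.14,"yaw":0,"fingers":0.65}]}}

```text
time: 22.55
eef_pos: [0.5375, -0.2467, 0.1362]
tcp_rot: [-0.028, 1.0, 0.002, -0.002]
contact_force: [-0.7, 0.2, 0.5]
opening: 0.352
finger_force: 0.0
```

{"api": "move_arm", "payload": {"plan": [{"x":0,"y":0,"z":0,"yaw":0,"fingers":0.65},{"x":0,"y":0,"z":0,"yaw":0,"fingers":1},{"x":0,"y":0,"z":0,"yaw":0,"fingers":1},{"x":0,"y":0,"z":0,"yaw":0,"fingers":1},{"x":0,"y":0,"z":0,"yaw":0,"fingers":1}]}}

```text
time: 23.05
eef_pos: [0.5401, -0.2498, 0.1412]
tcp_rot: [-0.027, 1.0, -0.001, 0.002]
contact_force: [1.1, 1.6, 6.8]
opening: 0.127
finger_force: 59.9
```

Run:
```python
from h import *
st()
goto(rp(-.08,-.04,.236))
```

```text
t 23.05 p [ 0.5401 -0.2498  0.1412] x [-0.998 -0.055 -0.004] y [-0.055  0.998 -0.002] z [ 0.004 -0.002 -1.   ] F [1.1 1.6 6.8] op 0.127 ff 59.900938868522644 q [-0.6   0.2   1.85  0.    1.08 -2.23]
shift [ 0.05    0.3936 -0.2098] yaw 0.143
```

{"api": "move_arm", "payload": {"plan": [{"x":0,"y":0,"z":-0.02,"yaw":0,"fingers":1},{"x":0,"y":0,"z":-0.06,"yaw":0,"fingers":1},{"x":0,"y":0,"z":-0.11,"yaw":0,"fingers":1},{"x":0,"y":0,"z":-0.16,"yaw":0,"fingers":1},{"x":0,"y":0,"z":-0.21,"yaw":0,"fingers":1}]}}

```text
time: 23.55
eef_pos: [0.5378, -0.2491, 0.3493]
tcp_rot: [-0.027, 1.0, 0.0, -0.001]
contact_force: [1.0, -0.7, -2.3]
opening: 0.124
finger_force: 58.8
```

{"api": "move_arm", "payload": {"plan": [{"x":0.006,"y":0.04,"z":0,"yaw":0,"fingers":1},{"x":0.012,"y":0.085,"z":0,"yaw":0,"fingers":1},{"x":0.018,"y":0.13,"z":0,"yaw":0,"fingers":1},{"x":0.024,"y":0.175,"z":0,"yaw":0,"fingers":1},{"x":0.03,"y":0.22,"z":0,"yaw":0,"fingers":1}]}}

```text
time: 24.05
eef_pos: [0.4953, -0.0299, 0.3475]
tcp_rot: [-0.027, 1.0, 0.0, -0.001]
contact_force: [0.6, -0.3, -2.8]
opening: 0.126
finger_force: 58.8
```

{"api": "move_arm", "payload": {"plan": [{"x":0.006,"y":0.045,"z":0,"yaw":0.03,"fingers":1},{"x":0.012,"y":0.09,"z":0,"yaw":0.07,"fingers":1},{"x":0.018,"y":0.135,"z":0,"yaw":0.11,"fingers":1},{"x":0.021,"y":0.174,"z":0,"yaw":0.143,"fingers":1},{"x":0.021,"y":0.174,"z":0,"yaw":0.143,"fingers":1}]}}

```text
time: 24.55
eef_pos: [0.4643, 0.145, 0.3477]
tcp_rot: [0.041, 0.999, 0.001, -0.001]
contact_force: [0.4, -1.6, -2.7]
opening: 0.126
finger_force: 59.1
```

Run:
```python
from h import *
s=snap('scene');st();goto(rp(-.08,-.04,.138,.121))
for o in tabs('scene',s,(265,270,370,372),.1445):print(o[0],o[1])
```

```text
t 24.6 p [0.4649 0.1429 0.3477] x [-0.997  0.083  0.001] y [ 0.083  0.997 -0.001] z [-0.001 -0.001 -1.   ] F [ 0.4 -1.4 -2.6] op 0.123 ff 59.07140851020813 q [ 0.09 -0.21  1.88 -0.    1.47 -1.4 ]
shift [-0.0031 -0.0017  0.0887] yaw 0.005
[ 0.536  -0.3213] 82
```

{"api": "move_arm", "payload": {"plan": [{"x":0,"y":-0.001,"z":0.03,"yaw":0.004,"fingers":1},{"x":0,"y":-0.001,"z":0.06,"yaw":0.004,"fingers":1},{"x":0,"y":-0.001,"z":0.08,"yaw":0.004,"fingers":1},{"x":0,"y":-0.001,"z":0.088,"yaw":0.004,"fingers":1},{"x":0,"y":-0.001,"z":0.088,"yaw":0.004,"fingers":1}]}}

```text
time: 25.1
eef_pos: [0.4652, 0.1392, 0.2588]
tcp_rot: [0.047, 0.999, -0.0, -0.002]
contact_force: [0.5, -0.7, -2.7]
opening: 0.123
finger_force: 59.0
```

{"api": "move_arm", "payload": {"plan": [{"x":-0.01,"y":0,"z":0,"yaw":0,"fingers":1},{"x":-0.022,"y":0,"z":0,"yaw":0,"fingers":1},{"x":-0.034,"y":0,"z":0,"yaw":0,"fingers":1},{"x":-0.043,"y":0,"z":0,"yaw":0,"fingers":1},{"x":-0.043,"y":0,"z":0,"yaw":0,"fingers":1}]}}

```text
time: 25.6
eef_pos: [0.5101, 0.136, 0.2606]
tcp_rot: [0.046, 0.999, -0.0, 0.0]
contact_force: [-0.5, 0.0, -1.0]
opening: 0.124
finger_force: 59.0
```

Run:
```python
from h import *
snap('top');st();goto(rp(-.08,0,.106,.121))
```

```text
t 25.65 p [0.5093 0.1362 0.2603] x [-0.996  0.092  0.001] y [ 0.092  0.996 -0.   ] z [-0.001  0.    -1.   ] F [-0.8 -0.5 -2.7] op 0.122 ff 59.045584201812744 q [ 0.07 -0.06  1.91  0.    1.3  -1.41]
shift [0.0018 0.0009 0.0333] yaw -0.004
```

{"api": "move_arm", "payload": {"plan": [{"x":0.0005,"y":0,"z":0.01,"yaw":-0.003,"fingers":1},{"x":0.0005,"y":0,"z":0.02,"yaw":-0.003,"fingers":1},{"x":0.0005,"y":0,"z":0.028,"yaw":-0.003,"fingers":1},{"x":0.0005,"y":0,"z":0.033,"yaw":-0.003,"fingers":1},{"x":0.0005,"y":0,"z":0.033,"yaw":-0.003,"fingers":1}]}}

```text
time: 26.15
eef_pos: [0.5093, 0.1363, 0.2278]
tcp_rot: [0.044, 0.999, 0.0, 0.002]
contact_force: [4.0, -0.9, -1.4]
opening: 0.124
finger_force: 59.3
```

Run:
```python
from h import *
snap('top');st();goto(rp(-.08,0,.106,.121),rp(.0885,0,.106,.121))
```

```text
t 26.2 p [0.5093 0.1363 0.2279] x [-0.996  0.089 -0.004] y [0.089 0.996 0.   ] z [ 0.004  0.    -1.   ] F [ 3.8 -0.9 -1.2] op 0.121 ff 59.317381381988525 q [ 0.07 -0.04  1.94 -0.    1.24 -1.41]
shift [0.0018 0.0008 0.0009] yaw -0.001
shift [0.0019 0.1693 0.0009] yaw -0.001
```

{"api": "move_arm", "payload": {"plan": [{"x":-0.002,"y":0,"z":0.001,"yaw":0,"fingers":1},{"x":-0.002,"y":0,"z":0.002,"yaw":0,"fingers":1},{"x":-0.002,"y":0,"z":0.002,"yaw":0,"fingers":1}]}}

```text
time: 26.5
eef_pos: [0.5104, 0.1363, 0.227]
tcp_rot: [0.044, 0.999, 0.0, 0.0]
contact_force: [-0.2, 0.0, 5.2]
opening: 0.121
finger_force: 60.3
```

Run:
```python
from h import *
st();goto(rp(.0885,0,.106,.121))
```

```text
t 26.5 p [0.5104 0.1363 0.227 ] x [-0.996  0.089 -0.001] y [0.089 0.996 0.   ] z [ 0.001  0.    -1.   ] F [-0.2  0.   5.2] op 0.121 ff 60.28609871864319 q [ 0.07 -0.04  1.94  0.    1.24 -1.41]
shift [0.003  0.1693 0.    ] yaw -0.0
```

{"api": "move_arm", "payload": {"plan": [{"x":0,"y":0.01,"z":-0.001,"yaw":0,"fingers":1},{"x":0,"y":0.035,"z":-0.001,"yaw":0,"fingers":1},{"x":0,"y":0.06,"z":-0.001,"yaw":0,"fingers":1},{"x":0,"y":0.085,"z":-0.001,"yaw":0,"fingers":1},{"x":0,"y":0.11,"z":-0.001,"yaw":0,"fingers":1}]}}

```text
time: 27.0
eef_pos: [0.5202, 0.2455, 0.227]
tcp_rot: [0.044, 0.999, -0.002, 0.0]
contact_force: [1.6, -6.2, 3.0]
opening: 0.121
finger_force: 59.8
```

{"api": "move_arm", "payload": {"plan": [{"x":0,"y":0.02,"z":0,"yaw":0,"fingers":1},{"x":0,"y":0.04,"z":0,"yaw":0,"fingers":1},{"x":0,"y":0.057,"z":0,"yaw":0,"fingers":1},{"x":0,"y":0.057,"z":0,"yaw":0,"fingers":1}]}}

```text
time: 27.4
eef_pos: [0.5255, 0.3049, 0.2271]
tcp_rot: [0.044, 0.999, 0.002, 0.001]
contact_force: [3.3, 2.6, 2.6]
opening: 0.127
finger_force: 59.8
```

Run:
```python
from h import *
st();goto(rp(.0885,0,.106,.121))
```

```text
t 27.4 p [0.5255 0.3049 0.2271] x [-0.996  0.087 -0.002] y [0.087 0.996 0.003] z [ 0.002  0.003 -1.   ] F [3.3 2.6 2.6] op 0.127 ff 59.8170804977417 q [ 0.36  0.14  1.75  0.    1.24 -1.13]
shift [ 0.0031 -0.      0.0001] yaw 0.001
```

Pot C is in place, so I release it and go for D.

{"api": "move_arm", "payload": {"plan": [{"x":0,"y":0,"z":0,"yaw":0,"fingers":0.65},{"x":0,"y":0,"z":0,"yaw":0,"fingers":0.65},{"x":0,"y":0,"z":-0.01,"yaw":0,"fingers":0.65},{"x":0,"y":0,"z":-0.04,"yaw":0,"fingers":0.65},{"x":0,"y":0,"z":-0.08,"yaw":0,"fingers":0.65}]}}

```text
time: 27.9
eef_pos: [0.5234, 0.3015, 0.3046]
tcp_rot: [0.045, 0.999, -0.001, -0.003]
contact_force: [0.9, 0.0, 0.1]
opening: 0.344
finger_force: 0.0
```

{"api": "move_arm", "payload": {"plan": [{"x":0,"y":-0.02,"z":-0.02,"yaw":0,"fingers":0.65},{"x":0,"y":-0.06,"z":-0.02,"yaw":0,"fingers":0.65},{"x":0,"y":-0.105,"z":-0.02,"yaw":0,"fingers":0.65},{"x":0,"y":-0.15,"z":-0.02,"yaw":0,"fingers":0.65},{"x":0,"y":-0.195,"z":-0.02,"yaw":0,"fingers":0.65}]}}

```text
time: 28.4
eef_pos: [0.5067, 0.1066, 0.3268]
tcp_rot: [0.044, 0.999, 0.0, 0.0]
contact_force: [0.7, -0.3, 0.1]
opening: 0.354
finger_force: 0.0
```

{"api": "move_arm", "payload": {"plan": [{"x":-0.006,"y":-0.047,"z":0,"yaw":0,"fingers":0.65},{"x":-0.012,"y":-0.094,"z":0,"yaw":0,"fingers":0.65},{"x":-0.018,"y":-0.141,"z":0,"yaw":0,"fingers":0.65},{"x":-0.024,"y":-0.188,"z":0,"yaw":0,"fingers":0.65},{"x":-0.03,"y":-0.235,"z":0,"yaw":0,"fingers":0.65}]}}

```text
time: 28.9
eef_pos: [0.5158, -0.1304, 0.327]
tcp_rot: [0.045, 0.999, 0.0, 0.0]
contact_force: [0.0, -0.4, -1.1]
opening: 0.349
finger_force: 0.0
```

Run:
```python
from h import *
s=snap('scene');t=snap('top');st()
for o in tabs('scene',s,(265,270,370,372),.1445):print(o[0],o[1])
for o in tabs('top',t,(370,225,440,275),.1445):print(o)
goto((.5365,-.3208,.28,1.57))
cv2.imwrite('pics/z6.png',cv2.resize(t[200:300,0:280],None,fx=2.8,fy=2.8,interpolation=2)[:,:,::-1])
```

```text
t 29.0 p [ 0.5158 -0.1335  0.3264] x [-0.995  0.096  0.001] y [ 0.096  0.995 -0.001] z [-0.001 -0.001 -1.   ] F [0.2 0.2 0.4] op 0.352 ff 0.0 q [-0.44 -0.09  1.81 -0.    1.42 -1.92]
[ 0.5359 -0.321 ] 87
shift [-0.0386 -0.1844  0.0465] yaw -0.095
```

View pics/z6.png

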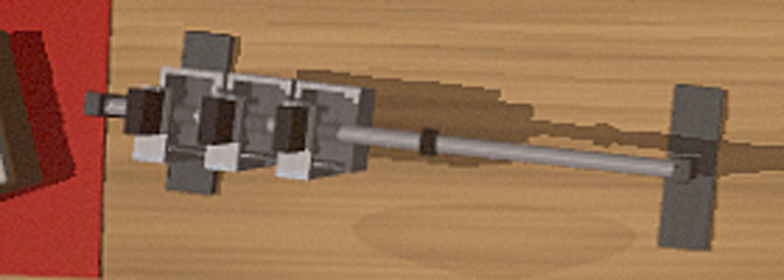

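Three pots hang in a row, the last one around crop (320,130), with room left before the ring at (428,142). Pot D is still undisturbed at (0.536,-0.321).

{"api": "move_arm", "payload": {"plan": [{"x":-0.009,"y":-0.045,"z":0,"yaw":-0.02,"fingers":0.65},{"x":-0.018,"y":-0.09,"z":0,"yaw":-0.04,"fingers":0.65},{"x":-0.028,"y":-0.135,"z":0,"yaw":-0.06,"fingers":0.65},{"x":-0.038,"y":-0.178,"z":0.02,"yaw":-0.085,"fingers":0.65},{"x":-0.0385,"y":-0.186,"z":0.046,"yaw":-0.09,"fingers":0.65}]}}

```text
time: 29.5
eef_pos: [0.5388, -0.3213, 0.2816]
tcp_rot: [0.001, 1.0, -0.002, 0.001]
contact_force: [0.5, 0.9, -0.7]
opening: 0.351
finger_force: 0.0
```

{"api": "move_arm", "payload": {"plan": [{"x":0,"y":0,"z":0,"yaw":0,"fingers":0.65},{"x":0,"y":0,"z":0,"yaw":0,"fingers":0.65}]}}

```text
time: 29.7
eef_pos: [0.5382, -0.3161, 0.2802]
tcp_rot: [-0.001, 1.0, 0.001, -0.001]
contact_force: [0.3, -0.5, 0.5]
opening: 0.349
finger_force: 0.0
```

Run:
```python
from h import *
s=snap('scene');st()
for o in tabs('scene',s,(265,270,370,372),.1445):print(o[0],o[1])
goto((.5365,-.3208,.137,1.57))
```

```text
t 29.75 p [ 0.5388 -0.3161  0.2817] x [-1.    -0.002 -0.001] y [-0.002  1.    -0.   ] z [ 0.001 -0.    -1.   ] F [-0.3 -0.3  0.6] op 0.354 ff 0.0 q [-0.69  0.14  1.65  0.    1.34 -2.27]
[ 0.6492 -0.1934] 196
[ 0.5257 -0.2009] 118
[ 0.5851 -0.2523] 209
[ 0.5359 -0.2892] 825
shift [ 0.0025 -0.0046  0.1447] yaw 0.003
```

{"api": "move_arm", "payload": {"plan": [{"x":0.002,"y":-0.004,"z":0.04,"yaw":0,"fingers":0.65},{"x":0.002,"y":-0.004,"z":0.08,"yaw":0,"fingers":0.65},{"x":0.002,"y":-0.004,"z":0.12,"yaw":0,"fingers":0.65},{"x":0.002,"y":-0.004,"z":0.14,"yaw":0,"fingers":0.65},{"x":0.002,"y":-0.004,"z":0.144,"yaw":0,"fingers":0.65}]}}

```text
time: 30.25
eef_pos: [0.536, -0.3189, 0.1349]
tcp_rot: [-0.001, 1.0, 0.001, -0.001]
contact_force: [0.4, 0.3, -0.2]
opening: 0.352
finger_force: 0.0
```

{"api": "move_arm", "payload": {"plan": [{"x":0,"y":0,"z":0,"yaw":0,"fingers":0.65},{"x":0,"y":0,"z":0,"yaw":0,"fingers":1},{"x":0,"y":0,"z":0,"yaw":0,"fingers":1},{"x":0,"y":0,"z":0,"yaw":0,"fingers":1},{"x":0,"y":0,"z":0,"yaw":0,"fingers":1}]}}

```text
time: 30.75
eef_pos: [0.538, -0.3217, 0.1395]
tcp_rot: [-0.001, 1.0, -0.001, 0.002]
contact_force: [0.4, 1.4, 6.1]
opening: 0.126
finger_force: 59.9
```

Run:
```python
from h import *
st()
goto(rp(-.08,-.04,.236))
```

```text
t 30.75 p [ 0.538  -0.3217  0.1395] x [-1.    -0.001 -0.004] y [-0.001  1.    -0.002] z [ 0.004 -0.002 -1.   ] F [0.4 1.4 6.1] op 0.126 ff 59.86042857170105 q [-0.7   0.27  1.78  0.    1.09 -2.27]
shift [ 0.0689  0.4622 -0.2118] yaw 0.089
```

{"api": "move_arm", "payload": {"plan": [{"x":0,"y":0,"z":-0.02,"yaw":0,"fingers":1},{"x":0,"y":0,"z":-0.06,"yaw":0,"fingers":1},{"x":0,"y":0,"z":-0.11,"yaw":0,"fingers":1},{"x":0,"y":0,"z":-0.16,"yaw":0,"fingers":1},{"x":0,"y":0,"z":-0.21,"yaw":0,"fingers":1}]}}

```text
time: 31.25
eef_pos: [0.5359, -0.3209, 0.3476]
tcp_rot: [-0.001, 1.0, 0.0, -0.0]
contact_force: [1.7, -1.2, -2.9]
opening: 0.125
finger_force: 58.8
```

{"api": "move_arm", "payload": {"plan": [{"x":0.007,"y":0.045,"z":0,"yaw":0,"fingers":1},{"x":0.014,"y":0.092,"z":0,"yaw":0,"fingers":1},{"x":0.021,"y":0.139,"z":0,"yaw":0,"fingers":1},{"x":0.028,"y":0.186,"z":0,"yaw":0,"fingers":1},{"x":0.035,"y":0.233,"z":0,"yaw":0,"fingers":1}]}}

```text
time: 31.75
eef_pos: [0.5002, -0.0866, 0.3457]
tcp_rot: [-0.0, 1.0, -0.0, -0.0]
contact_force: [0.3, 0.1, -3.2]
opening: 0.123
finger_force: 58.9
```

{"api": "move_arm", "payload": {"plan": [{"x":0.007,"y":0.047,"z":0,"yaw":0.02,"fingers":1},{"x":0.014,"y":0.094,"z":0,"yaw":0.04,"fingers":1},{"x":0.021,"y":0.141,"z":0,"yaw":0.06,"fingers":1},{"x":0.028,"y":0.188,"z":0,"yaw":0.08,"fingers":1},{"x":0.034,"y":0.23,"z":0,"yaw":0.089,"fingers":1}]}}

```text
time: 32.25
eef_pos: [0.4659, 0.1436, 0.346]
tcp_rot: [0.044, 0.999, -0.0, 0.0]
contact_force: [0.9, -0.0, -2.9]
opening: 0.129
finger_force: 59.0
```

Run:
```python
from h import *
for i in range(3):snap('scene')
st();goto(rp(-.08,-.04,.138,.1195))
```

```text
t 32.4 p [0.466  0.1437 0.3459] x [-0.997  0.083  0.   ] y [ 0.083  0.997 -0.001] z [-0.    -0.001 -1.   ] F [ 0.5 -0.6 -2.2] op 0.125 ff 59.16859030723572 q [ 0.09 -0.21  1.88 -0.    1.47 -1.4 ]
shift [-0.002  -0.0026  0.0884] yaw 0.005
```

{"api": "move_arm", "payload": {"plan": [{"x":0,"y":-0.002,"z":0.03,"yaw":0.005,"fingers":1},{"x":0,"y":-0.002,"z":0.06,"yaw":0.005,"fingers":1},{"x":0,"y":-0.002,"z":0.08,"yaw":0.005,"fingers":1},{"x":0,"y":-0.002,"z":0.088,"yaw":0.005,"fingers":1},{"x":0,"y":-0.002,"z":0.088,"yaw":0.005,"fingers":1}]}}

```text
time: 32.9
eef_pos: [0.4663, 0.1387, 0.2569]
tcp_rot: [0.047, 0.999, -0.0, -0.001]
contact_force: [0.2, -0.5, -3.0]
opening: 0.124
finger_force: 59.1
```

{"api": "move_arm", "payload": {"plan": [{"x":-0.01,"y":0,"z":0,"yaw":0,"fingers":1},{"x":-0.022,"y":0,"z":0,"yaw":0,"fingers":1},{"x":-0.034,"y":0,"z":0,"yaw":0,"fingers":1},{"x":-0.042,"y":0,"z":0,"yaw":0,"fingers":1},{"x":-0.042,"y":0,"z":0,"yaw":0,"fingers":1}]}}

```text
time: 33.4
eef_pos: [0.51, 0.1357, 0.2586]
tcp_rot: [0.047, 0.999, -0.0, 0.0]
contact_force: [-0.4, 0.0, -2.6]
opening: 0.124
finger_force: 59.2
```

Run:
```python
from h import *
snap('top');st();goto(rp(-.08,0,.106,.1195))
```

```text
t 33.45 p [0.5092 0.1358 0.2583] x [-0.996  0.093  0.001] y [ 0.093  0.996 -0.   ] z [-0.001 -0.    -1.   ] F [-0.1  0.1 -3.1] op 0.123 ff 59.160836935043335 q [ 0.07 -0.06  1.91  0.    1.3  -1.41]
shift [0.0018 0.0013 0.0328] yaw -0.005
```

{"api": "move_arm", "payload": {"plan": [{"x":0.0005,"y":0,"z":0.01,"yaw":-0.004,"fingers":1},{"x":0.0005,"y":0,"z":0.02,"yaw":-0.004,"fingers":1},{"x":0.0005,"y":0,"z":0.028,"yaw":-0.004,"fingers":1},{"x":0.0005,"y":0,"z":0.034,"yaw":-0.004,"fingers":1},{"x":0.0005,"y":0,"z":0.034,"yaw":-0.004,"fingers":1}]}}

```text
time: 33.95
eef_pos: [0.5078, 0.136, 0.2253]
tcp_rot: [0.044, 0.999, -0.0, -0.0]
contact_force: [-3.2, 0.2, 3.3]
opening: 0.127
finger_force: 59.9
```

Run:
```python
from h import *
snap('top');st();goto(rp(-.08,0,.106,.1195),rp(.0405,0,.106,.1195))
```

```text
t 34.0 p [0.5078 0.136  0.2253] x [-0.996  0.088  0.001] y [ 0.088  0.996 -0.   ] z [-0.001 -0.    -1.   ] F [-3.4 -0.4  3.5] op 0.127 ff 59.90307033061981 q [ 0.07 -0.04  1.95 -0.    1.24 -1.41]
shift [ 0.0004  0.0013 -0.0002] yaw -0.0
shift [ 0.0004  0.1218 -0.0003] yaw -0.0
```

{"api": "move_arm", "payload": {"plan": [{"x":0.001,"y":0.01,"z":-0.001,"yaw":0,"fingers":1},{"x":0.001,"y":0.03,"z":-0.001,"yaw":0,"fingers":1},{"x":0.001,"y":0.05,"z":-0.001,"yaw":0,"fingers":1},{"x":0.001,"y":0.07,"z":-0.001,"yaw":0,"fingers":1},{"x":0.001,"y":0.09,"z":-0.001,"yaw":0,"fingers":1}]}}

```text
time: 34.5
eef_pos: [0.5157, 0.2263, 0.2254]
tcp_rot: [0.044, 0.999, -0.0, 0.001]
contact_force: [0.8, -2.5, -0.3]
opening: 0.12
finger_force: 59.5
```

{"api": "move_arm", "payload": {"plan": [{"x":0,"y":0.015,"z":0,"yaw":0,"fingers":1},{"x":0,"y":0.027,"z":0,"yaw":0,"fingers":1},{"x":0,"y":0.0315,"z":0,"yaw":0,"fingers":1},{"x":0,"y":0.0315,"z":0,"yaw":0,"fingers":1},{"x":0,"y":0.0315,"z":0,"yaw":0,"fingers":1}]}}

```text
time: 35.0
eef_pos: [0.5183, 0.2576, 0.2256]
tcp_rot: [0.045, 0.999, 0.001, 0.001]
contact_force: [2.9, 1.6, -0.2]
opening: 0.128
finger_force: 59.5
```

Run:
```python
from h import *
st();goto(rp(.0405,0,.106,.1195))
```

```text
t 35.0 p [0.5183 0.2576 0.2256] x [-0.996  0.089 -0.001] y [0.089 0.996 0.002] z [ 0.002  0.002 -1.   ] F [ 2.9  1.6 -0.2] op 0.128 ff 59.468130469322205 q [ 0.29  0.08  1.83  0.    1.23 -1.2 ]
shift [ 0.0001 -0.0003  0.0001] yaw -0.001
```

{"api": "move_arm", "payload": {"plan": [{"x":0,"y":0,"z":0,"yaw":0,"fingers":0.65},{"x":0,"y":0,"z":0,"yaw":0,"fingers":0.65},{"x":0,"y":0,"z":-0.01,"yaw":0,"fingers":0.65},{"x":0,"y":0,"z":-0.04,"yaw":0,"fingers":0.65},{"x":0,"y":0,"z":-0.08,"yaw":0,"fingers":0.65}]}}

```text
time: 35.5
eef_pos: [0.5165, 0.2565, 0.3043]
tcp_rot: [0.045, 0.999, -0.001, -0.003]
contact_force: [1.0, 0.4, -0.3]
opening: 0.35
finger_force: 0.0
```

{"api": "move_arm", "payload": {"plan": [{"x":0.005,"y":-0.03,"z":-0.02,"yaw":0,"fingers":0.6},{"x":0.01,"y":-0.07,"z":-0.02,"yaw":0,"fingers":0.6},{"x":0.015,"y":-0.11,"z":-0.02,"yaw":0,"fingers":0.6},{"x":0.02,"y":-0.155,"z":-0.02,"yaw":0,"fingers":0.6},{"x":0.025,"y":-0.2,"z":-0.02,"yaw":0,"fingers":0.6}]}}

```text
time: 36.0
eef_pos: [0.4744, 0.0587, 0.3264]
tcp_rot: [0.044, 0.999, -0.0, 0.0]
contact_force: [0.3, -1.0, -1.1]
opening: 0.397
finger_force: 0.0
```

Run:
```python
from h import *
snap('scene');st()
goto((.42,-.12,.3,.079),(.398,-.234,.24,.079))
```

```text
t 36.05 p [0.4737 0.0533 0.3263] x [-0.996  0.093 -0.   ] y [ 0.093  0.996 -0.005] z [-0.    -0.005 -1.   ] F [ 1.9 -2.3  0.3] op 0.4 ff 0.0 q [-0.1  -0.22  1.93 -0.01  1.44 -1.58]
shift [ 0.0373 -0.1774  0.0273] yaw 1.399
shift [ 0.0486 -0.2926  0.0879] yaw 1.399
```

{"api": "move_arm", "payload": {"plan": [{"x":0.01,"y":-0.045,"z":0,"yaw":0.14,"fingers":0.6},{"x":0.02,"y":-0.09,"z":0,"yaw":0.28,"fingers":0.6},{"x":0.03,"y":-0.135,"z":0.01,"yaw":0.42,"fingers":0.6},{"x":0.04,"y":-0.18,"z":0.02,"yaw":0.56,"fingers":0.6},{"x":0.048,"y":-0.225,"z":0.03,"yaw":0.7,"fingers":0.6}]}}

```text
time: 36.55
eef_pos: [0.4064, -0.1612, 0.2962]
tcp_rot: [0.387, 0.922, -0.0, 0.001]
contact_force: [0.1, -0.5, -0.6]
opening: 0.4
finger_force: 0.0
```

{"api": "move_arm", "payload": {"plan": [{"x":0,"y":0,"z":0,"yaw":0.14,"fingers":0.6},{"x":0,"y":0,"z":0,"yaw":0.28,"fingers":0.6},{"x":0,"y":0,"z":0,"yaw":0.42,"fingers":0.6},{"x":0,"y":0,"z":0,"yaw":0.56,"fingers":0.6},{"x":0,"y":0,"z":0,"yaw":0.7,"fingers":0.6}]}}

```text
time: 37.05
eef_pos: [0.4072, -0.1598, 0.2961]
tcp_rot: [0.68, 0.733, 0.0, 0.0]
contact_force: [-0.0, -0.4, 0.5]
opening: 0.398
finger_force: 0.0
```

Run:
```python
from h import *
s=snap('scene','s7.png');t=snap('top','t7.png');st()
goto((.398,-.234,.24,.079))
cv2.imwrite('pics/z7.png',cv2.resize(t[190:310,0:440],None,fx=1.8,fy=1.8,interpolation=2)[:,:790,::-1])
```

```text
t 37.15 p [ 0.4073 -0.1598  0.2961] x [-0.082  0.997 -0.   ] y [0.997 0.082 0.   ] z [ 0. -0. -1.] F [-0.9 -0.3  0.5] op 0.401 ff 0.0 q [-0.61 -0.31  2.05  0.    1.4  -0.69]
shift [-0.0732 -0.0154  0.0561] yaw 0.003
```

View pics/z7.png

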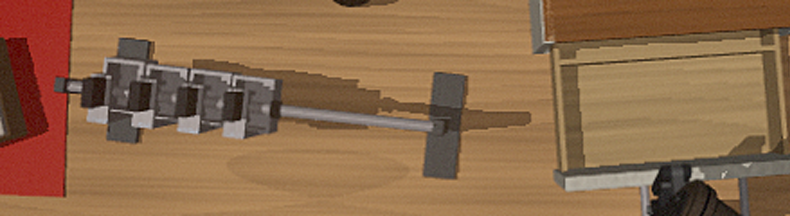

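All four pots hang left of the ring, with the last one's right wall at crop x≈280 and the ring at about (276,109). The drawer is empty. Perspective makes the clearance ambiguous, so I'll compute it.

Run:
```python
from h import *
t=cv2.imread('pics/t7.png');s=cv2.imread('pics/s7.png')
c=cv2.resize(t[222:275,120:180],None,fx=8,fy=8,interpolation=2)
d=cv2.resize(s[130:200,155:225],None,fx=6,fy=6,interpolation=2)[:424]
cv2.imwrite('pics/z8.png',np.hstack([c,cv2.copyMakeBorder(d,0,c.shape[0]-len(d),0,0,0) if len(d)<len(c) else d[:len(c)]]))
print(proj('top',[RING+[0,0,.2],RING+RY*.017+[0,0,.152]+RX*.03,RING+RY*.017+[0,0,.152]-RX*.03]),proj('scene',RING+[0,0,.2]))
```

```text
[[153.95095295 250.50053416]
 [152.13418495 234.53368024]
 [148.56343291 265.00655211]] [[190.58682499 163.55588383]]
```

View pics/z8.png

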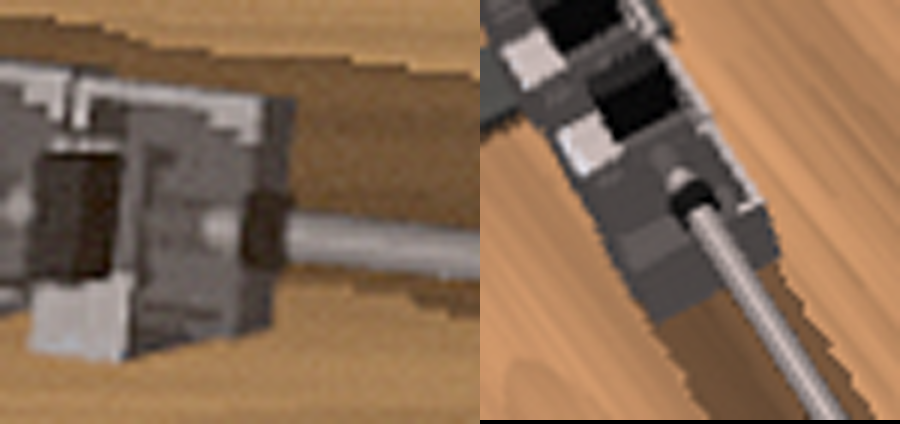

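The ring is at top px (152.8,250.5). The last pot's right rim lies about 13 mm past the ring's centre, so the whole pot clears it by about 8 mm. Now I close the drawer.

{"api": "move_arm", "payload": {"plan": [{"x":-0.04,"y":-0.008,"z":0,"yaw":0,"fingers":0.6},{"x":-0.073,"y":-0.0154,"z":0.0,"yaw":0,"fingers":0.6},{"x":-0.073,"y":-0.0154,"z":0.04,"yaw":0,"fingers":0.6},{"x":-0.073,"y":-0.0154,"z":0.08,"yaw":0,"fingers":0.6},{"x":-0.073,"y":-0.0154,"z":0.1,"yaw":0,"fingers":0.6}]}}

```text
time: 37.65
eef_pos: [0.3965, -0.2328, 0.1921]
tcp_rot: [0.677, 0.736, 0.0, -0.003]
contact_force: [0.2, 0.1, -0.3]
opening: 0.398
finger_force: 0.0
```

{"api": "move_arm", "payload": {"plan": [{"x":0,"y":0,"z":0,"yaw":0,"fingers":0.6},{"x":0,"y":0,"z":0.03,"yaw":0,"fingers":0.6},{"x":0,"y":0,"z":0.06,"yaw":0,"fingers":0.6},{"x":0,"y":0,"z":0.06,"yaw":0,"fingers":0.6}]}}

```text
time: 38.05
eef_pos: [0.3967, -0.2324, 0.1333]
tcp_rot: [0.677, 0.736, 0.0, -0.003]
contact_force: [-0.2, -0.3, -0.0]
opening: 0.397
finger_force: 0.0
```

Run:
```python
from h import *
st();goto((.398,-.234,.136,.079))
```

```text
t 38.05 p [ 0.3967 -0.2324  0.1333] x [-0.084  0.996  0.004] y [ 0.996  0.084 -0.004] z [-0.004  0.004 -1.   ] F [-0.2 -0.3 -0. ] op 0.397 ff 0.0 q [-0.75 -0.09  2.17 -0.    1.06 -0.83]
shift [-0.0017  0.0011 -0.0027] yaw 0.005
```

{"api": "move_arm", "payload": {"plan": [{"x":0,"y":0,"z":0,"yaw":0,"fingers":1},{"x":0,"y":0,"z":0,"yaw":0,"fingers":1},{"x":0,"y":0,"z":0,"yaw":0,"fingers":1},{"x":0,"y":0.015,"z":0,"yaw":0,"fingers":1},{"x":0,"y":0.035,"z":0,"yaw":0,"fingers":1}], "force": 50}}

```text
time: 38.55
eef_pos: [0.4337, -0.2321, 0.1381]
tcp_rot: [0.678, 0.735, -0.001, 0.001]
contact_force: [-2.9, -0.2, 6.5]
opening: 0.099
finger_force: 49.4
```

{"api": "move_arm", "payload": {"plan": [{"x":0,"y":0.02,"z":0,"yaw":0,"fingers":1},{"x":0,"y":0.045,"z":0,"yaw":0,"fingers":1},{"x":0,"y":0.07,"z":0,"yaw":0,"fingers":1},{"x":0,"y":0.09,"z":0,"yaw":0,"fingers":1},{"x":0,"y":0.105,"z":0,"yaw":0,"fingers":1}]}}

```text
time: 39.05
eef_pos: [0.5399, -0.2234, 0.1381]
tcp_rot: [0.677, 0.736, -0.0, 0.002]
contact_force: [-2.3, -1.2, 4.5]
opening: 0.093
finger_force: 49.6
```

Run:
```python
from h import *
st();goto((.5521,-.2185,.1382,.079))
```

```text
t 39.05 p [ 0.5399 -0.2234  0.1381] x [-0.083  0.997 -0.003] y [0.997 0.083 0.002] z [ 0.003 -0.003 -1.   ] F [-2.3 -1.2  4.5] op 0.093 ff 49.63767170906067 q [-0.57  0.18  1.88 -0.    1.07 -0.65]
shift [ 0.0038  0.0126 -0.0001] yaw 0.004
```

{"api": "move_arm", "payload": {"plan": [{"x":0,"y":0.005,"z":0,"yaw":0,"fingers":1},{"x":0,"y":0.01,"z":0,"yaw":0,"fingers":1},{"x":0,"y":0.014,"z":0,"yaw":0,"fingers":1},{"x":0,"y":0.016,"z":0,"yaw":0,"fingers":1},{"x":0,"y":0.016,"z":0,"yaw":0,"fingers":1}]}}

```text
time: 39.55
eef_pos: [0.555, -0.2221, 0.1381]
tcp_rot: [0.677, 0.736, 0.0, 0.002]
contact_force: [0.6, 0.1, 4.6]
opening: 0.092
finger_force: 50.0
```

Run:
```python
from h import *
st()
```

```text
t 39.55 p [ 0.555  -0.2221  0.1381] x [-0.082  0.997 -0.003] y [0.997 0.082 0.004] z [ 0.004 -0.003 -1.   ] F [0.6 0.1 4.6] op 0.092 ff 50.03504455089569 q [-0.55  0.21  1.85 -0.    1.08 -0.63]
```

{"api": "move_arm", "payload": {"plan": [{"x":0,"y":0.003,"z":0,"yaw":0,"fingers":1},{"x":0,"y":0.005,"z":0,"yaw":0,"fingers":1},{"x":0,"y":0.005,"z":0,"yaw":0,"fingers":1}]}}

```text
time: 39.85
eef_pos: [0.559, -0.2218, 0.1381]
tcp_rot: [0.677, 0.736, -0.001, 0.001]
contact_force: [-3.0, -0.9, 7.5]
opening: 0.089
finger_force: 50.2
```

Run:
```python
from h import *
st()
```

```text
t 39.85 p [ 0.559  -0.2218  0.1381] x [-0.083  0.997 -0.003] y [0.997 0.083 0.001] z [ 0.001 -0.003 -1.   ] F [-3.  -0.9  7.5] op 0.089 ff 50.24947643280029 q [-0.55  0.22  1.84 -0.    1.08 -0.63]
```

{"api": "move_arm", "payload": {"plan": [{"x":0,"y":0.003,"z":0,"yaw":0,"fingers":1},{"x":0,"y":0.006,"z":0,"yaw":0,"fingers":1},{"x":0,"y":0.006,"z":0,"yaw":0,"fingers":1}]}}

```text
time: 40.15
eef_pos: [0.5589, -0.2217, 0.138]
tcp_rot: [0.677, 0.736, -0.006, -0.006]
contact_force: [-21.3, -2.1, 17.4]
opening: 0.097
finger_force: 51.5
```

Run:
```python
from h import *
st()
t=snap('top','t9.png');cv2.imwrite('pics/z9.png',cv2.resize(t[195:265,280:480],None,fx=4,fy=4,interpolation=2)[:,:,::-1])
```

```text
t 40.15 p [ 0.5589 -0.2217  0.138 ] x [-0.084  0.996 -0.   ] y [ 0.996  0.084 -0.017] z [-0.017 -0.002 -1.   ] F [-21.3  -2.1  17.4] op 0.097 ff 51.54870629310608 q [-0.54  0.23  1.83 -0.01  1.1  -0.62]
```

{"api": "move_arm", "payload": {"plan": [{"x":0,"y":-0.004,"z":0,"yaw":0,"fingers":0.6},{"x":0,"y":-0.006,"z":0,"yaw":0,"fingers":0.6},{"x":0,"y":-0.006,"z":0,"yaw":0,"fingers":0.6},{"x":0,"y":-0.006,"z":-0.03,"yaw":0,"fingers":0.6},{"x":0,"y":-0.006,"z":-0.08,"yaw":0,"fingers":0.6}]}}

```text
time: 40.7
eef_pos: [0.5564, -0.2189, 0.211]
tcp_rot: [0.677, 0.736, -0.001, -0.005]
contact_force: [0.2, -0.8, 0.1]
opening: 0.408
finger_force: 0.0
```

{"api": "move_arm", "payload": {"plan": [{"x":0,"y":-0.03,"z":-0.04,"yaw":0,"fingers":0.6},{"x":0,"y":-0.07,"z":-0.06,"yaw":0,"fingers":0.6},{"x":0.03,"y":-0.1,"z":-0.06,"yaw":0,"fingers":0.6},{"x":0.07,"y":-0.11,"z":-0.06,"yaw":0,"fingers":0.6},{"x":0.11,"y":-0.12,"z":-0.06,"yaw":0,"fingers":0.6}]}}

```text
time: 41.2
eef_pos: [0.4291, -0.1199, 0.2754]
tcp_rot: [0.678, 0.735, 0.0, 0.0]
contact_force: [0.7, 0.5, 0.6]
opening: 0.401
finger_force: 0.0
```

Run:
```python
from h import *
t=snap('top','t10.png');st()
cv2.imwrite('pics/z10.png',cv2.resize(t[60:300],None,fx=1.42,fy=1.42,interpolation=2)[:,:,::-1])
a=cv2.imread('pics/t0.png');print(np.abs(t[:,:,::-1].astype(int)-a)[215:245,340:420].mean(), np.abs(t[:,:,::-1].astype(int)-a)[100:200,310:430].mean())
```

```text
t 41.25 p [ 0.4275 -0.115   0.275 ] x [-0.084  0.996  0.005] y [ 0.996  0.084 -0.   ] z [-0.001  0.005 -1.   ] F [-0.   4.9 -0.2] op 0.4 ff 0.0 q [-0.49 -0.28  2.07  0.    1.36 -0.58]
15.649027777777778 7.569527777777778
```

View pics/z10.png

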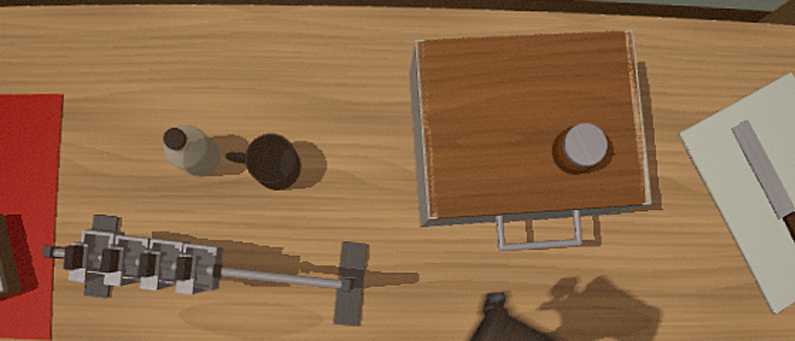

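The drawer is shut, with the handle bar at crop (500–580,247), 2 px further in than at the start. The jar, mug and bottle haven't moved, and all four pots hang past the ring.

Run:
```python
from h import *
a=cv2.imread('pics/t0.png',0);b=cv2.imread('pics/t10.png',0)
f=lambda i:np.float32(i[75:205,300:460])
print('casing shift px',cv2.phaseCorrelate(f(a),f(b)))
for i in range(4):snap('top')
st();print(ctrl.sign_off())
```

```text
casing shift px ((0.02288556716172252, 0.4677941026782264), 1.000193703086288)
t 41.45 p [ 0.4303 -0.1208  0.2755] x [-0.083  0.997 -0.001] y [0.997 0.083 0.001] z [ 0.001 -0.001 -1.   ] F [ 0.4 -0.6 -0.4] op 0.397 ff 0.0 q [-0.5  -0.27  2.06 -0.    1.36 -0.58]
the job is handed in; nothing more can be done
None
```

I handed the job in: all four pots hang on the rail past the ring, the drawer is pushed in to its stop, and the jar, mug and bottle were left where they were.

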